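# Load and start a temperature-probe check

## Task

Get the heating block ready for a probe check: with the power isolator turned off before any probe goes in, park the orange dust cover flat in the middle of the green mat and push every probe from the white rack fully down into a well of the block, one per well, the order and the choice of wells being free. Only then turn the offset dial until its pointer reads zero, and last of all turn the power isolator back on. Leave the other things on the bench where they are.

Things in the scene. Friction and masses are not known exactly. Their poses are not given: they have to be found in the camera images.
- block: Fixed aluminium heating block with dark fins, 84 (x) x 176 (y) x 65 high. Origin: centre of its underside. Four vertical wells in a row along its own y axis, at x = 0 and y = -63, -21, +21, +63 mm: 11 mm diameter with a small chamfer, mouths at the top (z = 65), 60 deep.
- cover: Loose orange dust cover lying on top of the block, over all wells: a flat plate 80 (x) x 164 (y) x 6 thick with no rim, 110 to 225 g. On its middle a black upright grip 18 wide (x) x 50 long (y), from 6 to 40 mm above the underside. Origin: centre of its underside.
- mat: Fixed flat green mat, the parking place of the cover: 130 (x) x 210 (y) x 6 thick. Origin: centre of its underside. Its top is at z = 6 mm.
- rack: Fixed white probe rack, 56 (x) x 176 (y) x 65 high. Origin: centre of its underside. Four loose 13 mm wells in a row along its own y axis, at x = 0, y = -63, -21, +21, +63 mm; some are empty. Each probe there stands upright, hanging on its collar, tip 10 mm above the bench.
- isolator (a joint): Red bar handle of the power isolator, vertical axis, rad. 0 = OFF stop (white end mark of the bar at the white dot), 1.571 = ON stop (at the green dot); grows clockwise seen from above. Stiff (0.12 N m), stays where left. Bar 52 long x 16 wide, 60 to 92 mm above the bench; at value q its length is the base's x axis turned clockwise by q.
- isolator_grip (a point): Grip point of the isolator's handle: on its turning axis, 80 mm above the bench.
- isolator_base: Fixed grey box with a yellow top, 80 x 80 x 48 high, carrying the red isolator handle. Origin: centre of its underside. The white dot is towards its -x side, the green dot towards its +y side.
- dial (a joint): Offset dial: round black knob with a red pointer, rad. 0 = pointer on the long red zero tick (on the base's -x side); positive = turned counter-clockwise from there seen from above. Range -2.6 to 2.6. Light friction (0.05 N m), stays where it is left. Knob 44 dia, from 54 to 88 mm above the bench.
- dial_grip (a point): Grip point of the dial's knob: on its turning axis, 76 mm above the bench.
- dial_base: Fixed blue box, 104 x 104 x 46 high, with a white round scale on top, carrying the dial. Origin: centre of its underside. Its zero tick (long, red) is on the -x side.
- probe1: Loose cordless probe, 60 g (2 to 4 are present): steel rod 8 dia x 55 long, pointed; collar 24 dia, 55 to 60 mm from the tip; round blue handle 18 dia, 60 to 97 mm from the tip. Origin: the rod's tip; z points up the handle. Fully down in a well of the block, the collar lies on the block and the tip is 10 mm above the bench.
- probe1_tip (a point): Tip of the rod of probe1 (same point as its origin).
- probe2: Loose cordless probe, 60 g (2 to 4 are present): steel rod 8 dia x 55 long, pointed; collar 24 dia, 55 to 60 mm from the tip; round blue handle 18 dia, 60 to 97 mm from the tip. Origin: the rod's tip; z points up the handle. Fully down in a well of the block, the collar lies on the block and the tip is 10 mm above the bench.
- probe2_tip (a point): Tip of the rod of probe2 (same point as its origin).
- probe3: Loose cordless probe, 60 g (2 to 4 are present): steel rod 8 dia x 55 long, pointed; collar 24 dia, 55 to 60 mm from the tip; round blue handle 18 dia, 60 to 97 mm from the tip. Origin: the rod's tip; z points up the handle. Fully down in a well of the block, the collar lies on the block and the tip is 10 mm above the bench.
- probe3_tip (a point): Tip of the rod of probe3 (same point as its origin).
- probe4: Loose cordless probe, 60 g (2 to 4 are present): steel rod 8 dia x 55 long, pointed; collar 24 dia, 55 to 60 mm from the tip; round blue handle 18 dia, 60 to 97 mm from the tip. Origin: the rod's tip; z points up the handle. Fully down in a well of the block, the collar lies on the block and the tip is 10 mm above the bench.
- probe4_tip (a point): Tip of the rod of probe4 (same point as its origin).
- tin: Bystander, leave alone: round flat aluminium solder tin with a yellow label, 60 dia x 20 high mm.
- driver: Bystander, leave alone: screwdriver lying on the bench, about 200 long mm.
- mug: Bystander, leave alone: white mug, 76 dia x 85 high mm.

How it is judged (in metres and radians):
On the way, in this order (a step that is already met when the one before it is completed fails the run):
1. isolator off, with no probe yet in the block (value of joint isolator below 0.12 rad and not (z of probe1_tip in the frame of block below 0.055 m and horizontal distance between probe1_tip and block below 0.08 m) and not (z of probe2_tip in the frame of block below 0.055 m and horizontal distance between probe2_tip and block below 0.08 m) and not (z of probe3_tip in the frame of block below 0.055 m and horizontal distance between probe3_tip and block below 0.08 m) and not (z of probe4_tip in the frame of block below 0.055 m and horizontal distance between probe4_tip and block below 0.08 m)), for 0.2 s.
2. cover parked on the mat and every probe fully down in the block, isolator still off (value of joint isolator below 0.12 rad and z of each of probe1_tip, probe2_tip, probe3_tip, probe4_tip in the frame of block below 0.0145 m and x of probe1_tip in the frame of block between -0.02 and 0.02 m and y of probe1_tip in the frame of block between -0.08 and 0.08 m and angle between each of probe1, probe2, probe3, probe4's own z axis and vertical below 0.12 rad and x of probe2_tip in the frame of block between -0.02 and 0.02 m and y of probe2_tip in the frame of block between -0.08 and 0.08 m and x of probe3_tip in the frame of block between -0.02 and 0.02 m and y of probe3_tip in the frame of block between -0.08 and 0.08 m and x of probe4_tip in the frame of block between -0.02 and 0.02 m and y of probe4_tip in the frame of block between -0.08 and 0.08 m and horizontal distance between cover and mat below 0.05 m and height (world z) of cover below 0.016 m and angle between cover's own z axis and vertical below 0.08 rad), for 0.3 s.
3. dial turned to zero, isolator still off (value of joint isolator below 0.12 rad and value of joint dial between -0.08 and 0.08 rad), for 0.3 s.
4. isolator turned on (value of joint isolator above 1.45 rad), for 0.3 s.
At the end, for the whole second after the job is handed in: Every present probe stands upright in a well of the block with its collar on the block (tip within 4.5 mm of fully home); the cover lies flat on the mat, its centre within 50 mm of the mat's centre; the dial reads zero within 0.08 rad; the isolator is on (beyond 1.45 rad); all at rest (z of each of probe1_tip, probe2_tip, probe3_tip, probe4_tip in the frame of block below 0.0145 m and x of probe1_tip in the frame of block between -0.02 and 0.02 m and y of probe1_tip in the frame of block between -0.08 and 0.08 m and angle between each of probe1, probe2, probe3, probe4's own z axis and vertical below 0.12 rad and x of probe2_tip in the frame of block between -0.02 and 0.02 m and y of probe2_tip in the frame of block between -0.08 and 0.08 m and x of probe3_tip in the frame of block between -0.02 and 0.02 m and y of probe3_tip in the frame of block between -0.08 and 0.08 m and x of probe4_tip in the frame of block between -0.02 and 0.02 m and y of probe4_tip in the frame of block between -0.08 and 0.08 m and horizontal distance between cover and mat below 0.05 m and height (world z) of cover below 0.016 m and angle between cover's own z axis and vertical below 0.08 rad and value of joint dial between -0.08 and 0.08 rad and value of joint isolator above 1.45 rad and linear speed of each of probe1, probe2, probe3, probe4, cover below 0.03 m/s); the robot touches nothing.
It fails at once if a bystander is disturbed (moved more than 40 mm) (distance of any of tin, driver, mug from where it was at the start of the episode above 0.04 m).
Of probe1, probe2, probe3, probe4 only 2 to 4 are there at a start; the rules pass over those that are not, and their reading is None.
At some moment in a run one of cover may be knocked a few centimetres aside while the robot is not near it.
Once in a run the grip may slacken for a moment while it holds something.
It also fails if it takes over 210 s, if anything falls off the work surface, if the arm or the gripper's body presses on something with over 40 N, if the wrist force passes 120 N, or if a joint passes its speed limit or range.

## Robot

A 6-joint arm with a two-finger parallel gripper is mounted at the origin on the work surface. World frame = base frame: x ahead of the robot, y to its left, z up, the work surface at z = 0. Lengths are in mm, angles in rad, forces in N, time in s.
With the tool pointing down it reaches from about 375 to 975 mm from the base axis. Payload 3.8 kg.
Tool frame: the origin (TCP) lies at the centre of the arm's flange, where the gripper is bolted on; the fingertips stand 166 mm ahead of it and the grasp point (between the pads) lies 147 mm ahead of it; z points along the fingers, y is the line along which they close (so a half turn about z gives the same grasp; the last joint's range is limited). The gripper opens to 88 mm and grips with 3 to 60 N. Pads are 18 mm wide; open, the fingers measure 123 mm over their backs; the gripper's body (75 mm by 187 mm) begins 45 mm behind the grasp point.
Start: joints at [1.07, 0.264, 1.604, -0, 1.274, -0.037], TCP at [301.959, 603.689, 404.706] pointing down, gripper open.
Joint ranges: [-2.63, 2.63], [-0.94, 2.18], [0.31, 2.57], [-1.31, 4.45], [0, 2.66], [-2.55, 2.55]. Speed limits (rad/s): [2.57, 2.57, 3.14, 3.14, 3.14, 3.14].

## Interface

Orientations are given as a unit quaternion [w, x, y, z].
In Python, from cell import ctrl gives the robot as it stands. The module is installed in compiled form; this text tells all that it offers.
- The arm moves only by the tool play_rows, never from a script. Its argument "series" is a list of rows, each an object with "hand": the closure, from 0 (fully open) to 1 (shut); "dp": the shift along the world's x, y, z in cm, a list of three; "yaw": the turn about the world's z in rad. In form: [{"hand": hand, "dp": [x, y, z], "yaw": yaw}, ...]. A call has 1 to 20 rows; each row is the pose to reach, as a shift and turn from the pose commanded when the call began; what a row does not reach only later rows make up. A row lasts 1/12 s, in which the tool goes at most 41.7 mm and 7.16 degrees, less where a joint would pass 70% of its speed; a pose out of reach is approached as far as the arm can. A call with a gripper value outside its range is refused whole. The fingers move at their own pace and stop on an object; "newtons" is the grip in N (left out, the last holds). Time passes only in rows, so rows that repeat a pose let the fingers close. It gives the time, the measured TCP pose, the force, the opening and the grip force at its end, in the units of the state.
- ctrl.get_state(): the state, without advancing time (a new reading comes with each control period).
- ctrl.camera(name): name is "side" or "top" or "wrist"; returns a dict with "frame" (480x640x3 uint8, red, green, blue), "depth" (480x640 float32, mm along the optical axis (not along the pixel's ray), 0 where there is no reading), "fovy" (degrees; the focal length in pixels is half the picture's height over the tangent of half this angle, whatever the lens; pixels are square), "cx", "cy" (the principal point, pixels), "xyz" and "attitude" of the camera in the world. Camera axes: x right, y down, z forward; pixel columns grow to the right and rows downward; lengths in mm; the calibration is good to about 2 mm. The wrist camera is an equidistant fisheye: a pixel r from the principal point sees the ray r / f radians off the axis. A picture is of the moment at which its call begins.
- ctrl.sign_off(): hands the job in; it is judged then, once.
Trained networks look in a picture, given as the dict that the camera call returned (one of the last four; its "shot" number tells which), for a name from the list of things; names that differ only in an ending like _2 or _b are one class to them, and where a whole thing is asked for, a point or a joint stands for the part that bears it (a point fixed in the world has none). Each returns a list of dicts, best first, with "confidence" (0 to 1); they miss things now and then, are a little off and sometimes report something else, mostly with a low value. They report only what shows in the picture. A call takes as long as a camera call.
- ctrl.spot_in(picture, target): "extent" ([centre column, centre row, width, height] in pixels, round what is visible of it).
- ctrl.masks_of(picture, target): "region" (480x640 bool, what is visible of it) and "extent" ([centre column, centre row, width, height] in pixels, round what is visible of it).
- ctrl.mark_of(picture, target): "at" ([column, row] in pixels: a listed point, or the origin of a listed thing).
The state is a dict: "time": time; "joint_positions": joint angles; "joint_vel": joint speeds; "tau": joint torques, N m; "position": TCP position; "tool_rot": TCP orientation; "ft_force": force on the tool from outside, world axes, zero at the start; "wrist_torque": the same for the moment, N m; "gripper_width": finger opening in mm; "finger_force": force on a finger pad.
Only numpy, scipy, OpenCV 4.12 (cv2) and the standard library are available. Lean on these libraries where they do the work, as an engineer would, in place of code of your own. Each camera call takes 0.05 s, during which the arm holds its last target. There are 200 camera calls.

## Working session

There is one attempt and no reset: what is moved stays moved. The work goes in short steps, Python scripts to look and compute and a tool call to move; the robot and the scene stay as the last step left them, time stands still between calls to the robot, and variables do not carry over. Pictures are saved under pics/ and viewed, at most 15 in all, crops included, and the job is handed in when it is done.

Besides the shell and the picture viewer there is one more tool, called after "Emit:" as a command line: name --argument value ..., lists and objects as JSON in quotes. play_rows: Moves the arm, as the interface text tells. Its arguments: {"type":"object","properties":{"series":{"type":"array"},"newtons":{"type":"number"}},"required":["series"]}

```bash
mkdir -p pics; cat > h.py <<'E'
import numpy as np, cv2
from scipy.spatial.transform import Rotation as R
from cell import ctrl
def rot(c):
    a=np.array(c["attitude"],float)
    return R.from_quat(a[[1,2,3,0]]).as_matrix() if a.size==4 else a.reshape(3,3)
def cam(n,save=None):
    c=ctrl.camera(n)
    if save: cv2.imwrite("pics/"+save,c["frame"][:,:,::-1])
    return c
def rays(c,uv,fish=False):
    uv=np.atleast_2d(uv).astype(float); f=240/np.tan(np.radians(c["fovy"])/2)
    d=(uv-[c["cx"],c["cy"]])/f
    if fish:
        r=np.linalg.norm(d,axis=1)+1e-9; s=np.sin(r)/r
        v=np.c_[d*s[:,None],np.cos(r)]
    else: v=np.c_[d,np.ones(len(d))]
    return v@rot(c).T
def onz(c,uv,z,fish=False):
    v=rays(c,uv,fish); o=np.array(c["xyz"]); return o+v*((z-o[2])/v[:,2])[:,None]
def cloud(c,m,fish=False):
    r,q=np.nonzero(m&(c["depth"]>0)); uv=np.c_[q,r]; v=rays(c,uv,fish)
    vz=v@rot(c)[:,2]
    return np.array(c["xyz"])+v*(c["depth"][r,q]/vz)[:,None]
E
python3 - <<'E'
from h import *
for n in ["top","side"]:
    c=cam(n,n+"0.png"); print(n,c["xyz"],c["attitude"],c["fovy"],c["cx"],c["cy"])
    for t in ["block","cover","mat","rack","isolator","isolator_grip","isolator_base","dial","dial_grip","dial_base","probe1","probe1_tip","tin","driver","mug"]:
        try:
            for m in ctrl.masks_of(c,t)[:5]:
                p=cloud(c,m["region"]); 
                if len(p)<5: continue
                hi=p[:,2]>np.percentile(p[:,2],97)-5
                q=p[hi]; rc=cv2.minAreaRect(q[:,:2].astype(np.float32))
                print(t,round(m["confidence"],2),np.round(m["extent"]),"n",len(p),"ztop",round(np.percentile(p[:,2],97)),"rect",np.round(rc[0]),np.round(rc[1]),round(rc[2],1))
        except Exception as e: print(t,"E",e)
E
```

```text
top [442.29882886  28.19507502 979.04790315] [-0.05243671  0.71187457 -0.6970626   0.0677401 ] 52.922914015918955 325.76085417930295 232.62910398674256
block 0.72 [345. 227.  94.  46.] n 957 ztop 68 rect [618. -27.] [175.  83.] 90.0
cover 0.81 [348. 222.  86.  43.] n 3485 ztop 106 rect [622. -33.] [19. 50.] 3.8
mat 0.61 [512. 306. 117.  89.] n 6739 ztop 10 rect [ 470. -365.] [130. 211.] 17.0
mat 0.56 [112. 298.  21.  11.] n 187 ztop 110 rect [466. 400.] [14. 17.] 1.4
mat 0.28 [389. 304.  25.  24.] n 517 ztop 91 rect [ 461. -112.] [41. 42.] 66.3
rack 0.87 [154. 288. 104.  61.] n 2873 ztop 70 rect [489. 341.] [ 56. 176.] 21.9
isolator 0.65 [279. 303.  31.  20.] n 390 ztop 95 rect [464.  95.] [51. 16.] 83.1
isolator_grip 0.44 [154. 283.  22.   8.] n 155 ztop 110 rect [497. 321.] [15. 15.] 55.3
isolator_base 0.59 [281. 303.  53.  54.] n 1733 ztop 94 rect [464.  95.] [51. 16.] 82.3
isolator_base 0.45 [111. 298.  22.  12.] n 188 ztop 110 rect [465. 399.] [16. 16.] 22.0
dial 0.88 [391. 307.  24.  29.] n 505 ztop 91 rect [ 461. -111.] [41. 42.] 72.6
dial_grip 0.84 [389. 305.  22.  26.] n 477
[... 2365 characters left out ...]
   6.  19.] n 87 ztop 105 rect [482. 357.] [11. 17.] 7.2
dial_base 0.96 [291. 312.  55.  51.] n 2195 ztop 87 rect [ 461. -116.] [41. 42.] 64.7
probe1 0.64 [254. 193.   6.  19.] n 86 ztop 105 rect [482. 357.] [11. 17.] 7.2
probe1 0.53 [260. 198.   5.  13.] n 64 ztop 106 rect [498. 313.] [8. 9.] 72.9
probe1 0.44 [246. 190.  11.  12.] n 86 ztop 105 rect [466. 395.] [14. 14.] 88.7
probe1_tip 0.46 [267. 206.   9.  17.] n 84 ztop 106 rect [513. 277.] [12.  8.] 52.2
tin 0.9 [397. 325.  20.  23.] n 540 ztop 21 rect [ 681. -217.] [60. 57.] 11.2
driver 0.78 [338. 228.  12.  28.] n 203 ztop 25 rect [700. 183.] [102.  21.] 54.6
mug 0.75 [295. 195.  36.  31.] n 831 ztop 83 rect [639. 391.] [77. 70.] 71.8
```

```bash
python3 - <<'E'
import cv2
a=cv2.imread("pics/top0.png")
c=a[240:360,80:440]; cv2.imwrite("pics/top0c.png",cv2.resize(c,None,fx=2.2,fy=2.2,interpolation=cv2.INTER_CUBIC))
E
```

```text
(no output)
```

View pics/top0.png

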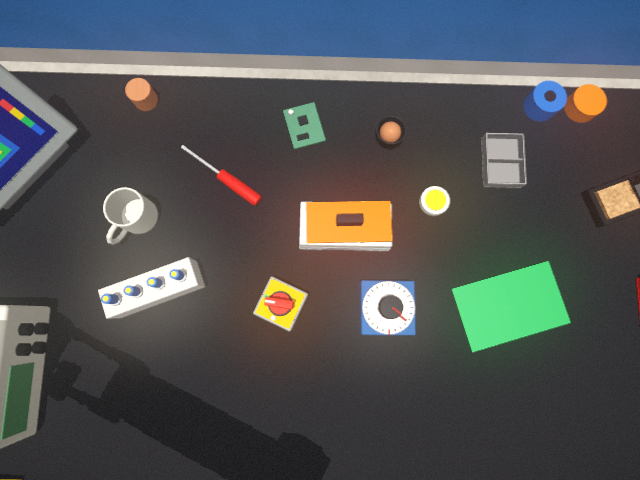

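View pics/top0c.png

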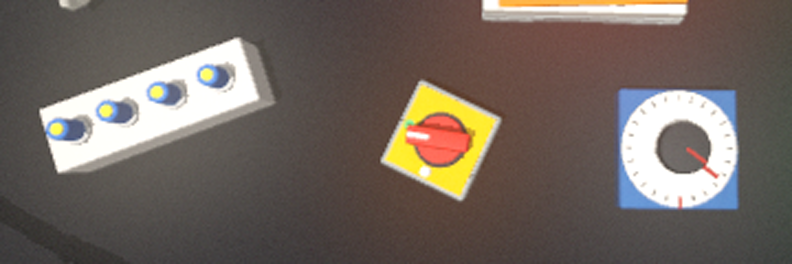

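```bash
cat >> h.py <<'E'
def tool():
    s=ctrl.get_state(); q=np.array(s["tool_rot"]); M=R.from_quat(q[[1,2,3,0]]).as_matrix()
    y=M[:,1]; return s,np.array(s["position"]),np.degrees(np.arctan2(y[1],y[0]))
def say():
    s,p,a=tool(); print("t",round(s["time"],1),"p",np.round(p,1),"closeaxis",round(a,1),"j6",round(s["joint_positions"][5],2),"w",round(s["gripper_width"],1),"F",np.round(s["ft_force"],1),"ff",np.round(s["finger_force"],1))
E
python3 - <<'E'
from h import *
say()
for n in ["top","side"]:
    c=cam(n)
    for t in ["isolator_base","dial_base"]:
        m=ctrl.masks_of(c,t)[0]; p=cloud(c,m["region"]); z=np.median(p[:,2]); print(n,t,z)
        k=abs(p[:,2]-z)<4; rc=cv2.minAreaRect(p[k][:,:2].astype(np.float32)); print(rc)
c=cam("wrist","w0.png"); print(c["xyz"],rot(c).round(3),c["fovy"],c["cx"],c["cy"])
E
```

```text
t 1.6 p [302.  603.7 404.7] closeaxis 63.4 j6 -0.04 w 88.2 F [-0.   0.1 -0.1] ff 0.0
top isolator_base 50.552827803796276
((464.4964904785156, 94.6810302734375), (79.38552856445312, 79.26677703857422), 65.82889556884766)
top dial_base 49.980214253339796
((461.24261474609375, -111.87823486328125), (102.8536605834961, 102.73068237304688), 0.6481838822364807)
side isolator_base 45.98024150012941
((464.1720275878906, 88.91938018798828), (78.91157531738281, 80.16551208496094), 65.80107879638672)
side dial_base 46.27215242035561
((460.2344055175781, -115.60582733154297), (103.11681365966797, 106.61566925048828), 1.2052801847457886)
[236.721356   634.49963518 383.82893819] [[ 0.447  0.859  0.25 ]
 [ 0.894 -0.43  -0.124]
 [ 0.001  0.279 -0.96 ]] 65.70646984690485 316.92808753284487 239.7067165861955
```

View pics/w0.png

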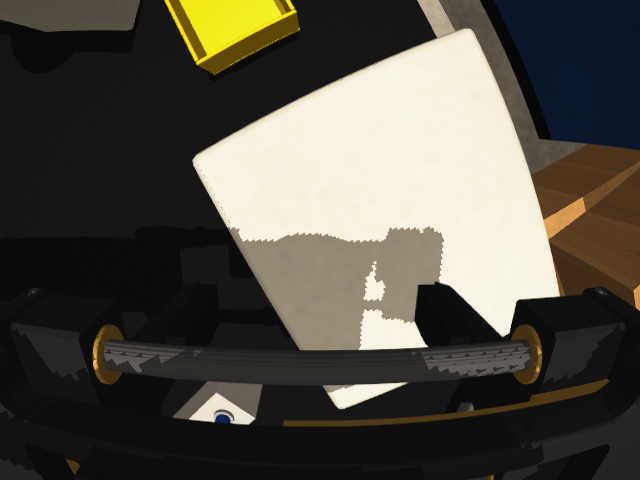

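Emit:
play_rows --series '[{"hand": 0,"dp": [16.2,-51.2,-8],"yaw": -1.23},{"hand": 0,"dp": [16.2,-51.2,-8],"yaw": -1.23},{"hand": 0,"dp": [16.2,-51.2,-8],"yaw": -1.23},{"hand": 0,"dp": [16.2,-51.2,-8],"yaw": -1.23},{"hand": 0,"dp": [16.2,-51.2,-8],"yaw": -1.23},{"hand": 0,"dp": [16.2,-51.2,-8],"yaw": -1.23},{"hand": 0,"dp": [16.2,-51.2,-8],"yaw": -1.23},{"hand": 0,"dp": [16.2,-51.2,-8],"yaw": -1.23},{"hand": 0,"dp": [16.2,-51.2,-8],"yaw": -1.23},{"hand": 0,"dp": [16.2,-51.2,-8],"yaw": -1.23},{"hand": 0,"dp": [16.2,-51.2,-8],"yaw": -1.23},{"hand": 0,"dp": [16.2,-51.2,-8],"yaw": -1.23},{"hand": 0,"dp": [16.2,-51.2,-8],"yaw": -1.23},{"hand": 0,"dp": [16.2,-51.2,-8],"yaw": -1.23},{"hand": 0,"dp": [16.2,-51.2,-8],"yaw": -1.23},{"hand": 0,"dp": [16.2,-51.2,-8],"yaw": -1.23}]'

```text
time: 3.28
position: [464.0, 91.7, 324.9]
tool_rot: [-0.0, 0.75, 0.662, 0.0]
ft_force: [0.1, 0.4, 0.3]
gripper_width: 88.1
finger_force: 0.0
```

```bash
python3 - <<'E'
from h import *
say()
c=cam("wrist","w1.png")
for t in ["isolator","isolator_base"]:
  for m in ctrl.masks_of(c,t)[:2]:
    p=cloud(c,m["region"],True); z=np.percentile(p[:,2],97) if t=="isolator" else np.median(p[:,2])
    k=abs(p[:,2]-z)<5; print(t,m["confidence"],m["extent"],z,cv2.minAreaRect(p[k][:,:2].astype(np.float32)))
E
```

```text
t 3.3 p [464.   91.7 324.9] closeaxis -7.1 j6 0.27 w 88.1 F [0.1 0.4 0.3] ff 0.0
isolator 0.84 [315.6, 245.4, 58.9, 85.4] 92.34322873612179 ((462.58306884765625, 93.95099639892578), (52.12866973876953, 16.287506103515625), 82.23741912841797)
isolator_base 0.66 [316.6, 228.8, 131.4, 133.5] 49.45114298083263 ((462.52923583984375, 94.0739517211914), (79.51346588134766, 80.00141143798828), 65.63414001464844)
```

View pics/w1.png

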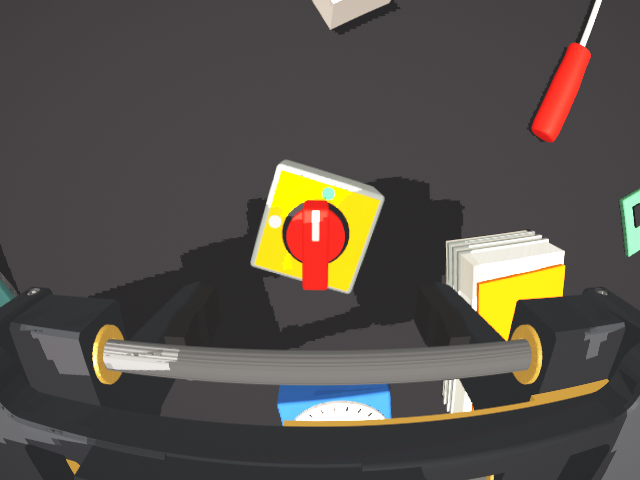

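Emit:
play_rows --series '[{"hand": 0,"dp": [-0.05,0.15,-4],"yaw": -0.01},{"hand": 0,"dp": [-0.05,0.15,-8],"yaw": -0.01},{"hand": 0,"dp": [-0.05,0.15,-9.8],"yaw": -0.01},{"hand": 0,"dp": [-0.05,0.15,-9.8],"yaw": -0.01},{"hand": 1,"dp": [-0.05,0.15,-9.8],"yaw": -0.01},{"hand": 1,"dp": [-0.05,0.15,-9.8],"yaw": -0.01},{"hand": 1,"dp": [-0.05,0.15,-9.8],"yaw": -0.01},{"hand": 1,"dp": [-0.05,0.15,-9.8],"yaw": -0.01},{"hand": 1,"dp": [-0.05,0.15,-9.8],"yaw": -0.01},{"hand": 1,"dp": [-0.05,0.15,-9.8],"yaw": -0.01},{"hand": 1,"dp": [-0.05,0.15,-9.8],"yaw": -0.01},{"hand": 1,"dp": [-0.05,0.15,-9.8],"yaw": -0.01}]' --newtons 35

```text
time: 4.43
position: [463.6, 93.1, 227.0]
tool_rot: [0.0, 0.753, 0.658, 0.0]
ft_force: [0.2, -0.0, 0.4]
gripper_width: 36.7
finger_force: 0.0
```

Emit:
play_rows --series '[{"hand": 1,"dp": [0,0,0],"yaw": 0},{"hand": 1,"dp": [0,0,0],"yaw": 0},{"hand": 1,"dp": [0,0,0],"yaw": 0},{"hand": 1,"dp": [0,0,0],"yaw": 0},{"hand": 1,"dp": [0,0,0],"yaw": 0},{"hand": 1,"dp": [0,0,0],"yaw": 0.1},{"hand": 1,"dp": [0,0,0],"yaw": 0.2},{"hand": 1,"dp": [0,0,0],"yaw": 0.3},{"hand": 1,"dp": [0,0,0],"yaw": 0.4}]'

```text
time: 5.18
position: [463.6, 93.2, 226.7]
tool_rot: [0.0, 0.605, 0.796, 0.0]
ft_force: [-0.4, -0.7, 0.3]
gripper_width: 15.6
finger_force: 35.0
```

Emit:
play_rows --series '[{"hand": 1,"dp": [0,0,0],"yaw": 0.12},{"hand": 1,"dp": [0,0,0],"yaw": 0.24},{"hand": 1,"dp": [0,0,0],"yaw": 0.36},{"hand": 1,"dp": [0,0,0],"yaw": 0.48},{"hand": 1,"dp": [0,0,0],"yaw": 0.6},{"hand": 1,"dp": [0,0,0],"yaw": 0.7},{"hand": 1,"dp": [0,0,0],"yaw": 0.8},{"hand": 1,"dp": [0,0,0],"yaw": 0.86},{"hand": 1,"dp": [0,0,0],"yaw": 0.9},{"hand": 1,"dp": [0,0,0],"yaw": 0.9},{"hand": 1,"dp": [0,0,0],"yaw": 0.9}]'

```text
time: 6.1
position: [464.2, 93.7, 226.7]
tool_rot: [0.001, 0.202, 0.979, 0.001]
ft_force: [3.8, 4.1, -5.0]
gripper_width: 15.4
finger_force: 35.0
```

```bash
python3 - <<'E'
from h import *
say(); print(ctrl.get_state()["wrist_torque"])
E
```

```text
t 6.1 p [464.2  93.7 226.7] closeaxis 66.7 j6 -1.02 w 15.4 F [ 3.8  4.1 -5. ] ff 35.0
[ 0.67218516 -0.5816618  -0.47779553]
```

Emit:
play_rows --series '[{"hand": 0,"dp": [0,0,0],"yaw": 0},{"hand": 0,"dp": [0,0,0],"yaw": 0},{"hand": 0,"dp": [0,0,0],"yaw": 0},{"hand": 0,"dp": [0,0,0],"yaw": 0},{"hand": 0,"dp": [0,0,4],"yaw": 0},{"hand": 0,"dp": [0,0,8],"yaw": 0},{"hand": 0,"dp": [0,0,12],"yaw": -0.1},{"hand": 0,"dp": [15.8,-12.9,12.3],"yaw": -1.16},{"hand": 0,"dp": [15.8,-12.9,12.3],"yaw": -1.16},{"hand": 0,"dp": [15.8,-12.9,12.3],"yaw": -1.16},{"hand": 0,"dp": [15.8,-12.9,12.3],"yaw": -1.16},{"hand": 0,"dp": [15.8,-12.9,12.3],"yaw": -1.16},{"hand": 0,"dp": [15.8,-12.9,12.3],"yaw": -1.16},{"hand": 0,"dp": [15.8,-12.9,12.3],"yaw": -1.16},{"hand": 0,"dp": [15.8,-12.9,12.3],"yaw": -1.16},{"hand": 0,"dp": [15.8,-12.9,12.3],"yaw": -1.16},{"hand": 0,"dp": [15.8,-12.9,12.3],"yaw": -1.16}]'

```text
time: 7.52
position: [621.4, -36.1, 349.4]
tool_rot: [-0.0, 0.705, 0.709, -0.0]
ft_force: [0.6, -0.2, -0.5]
gripper_width: 88.3
finger_force: 0.0
```

```bash
cat >> h.py <<'E'
def top(c,t,fish=True,d=5,i=0,med=False):
    m=ctrl.masks_of(c,t)
    for m in m[:i+1]:
        p=cloud(c,m["region"],fish); z=np.median(p[:,2]) if med else np.percentile(p[:,2],97)
        k=abs(p[:,2]-z)<d; rc=cv2.minAreaRect(p[k][:,:2].astype(np.float32))
        print(t,round(m["confidence"],2),np.round(m["extent"]),"z",round(z,1),np.round(rc[0],1),np.round(rc[1],1),round(rc[2],1))
E
python3 - <<'E'
from h import *
say()
c=cam("wrist","w2.png"); top(c,"cover"); top(c,"cover",med=True); top(c,"block",med=True)
c=cam("top","top1.png"); top(c,"isolator",False); top(c,"cover",False)
E
```

```text
t 7.5 p [621.4 -36.1 349.4] closeaxis 0.3 j6 -0.1 w 88.3 F [ 0.6 -0.2 -0.5] ff 0.0
block 0.76 [312. 212. 118. 228.] z 64.2 [615.8 -28.8] [176.4  84.1] 89.4
isolator 0.68 [282. 304.  21.  28.] z 94.6 [464.2  94.8] [15.7 51.4] 65.0
cover 0.79 [350. 222.  88.  44.] z 106.5 [620.7 -12.4] [15.7  9.4] 0.3
```

View pics/w2.png

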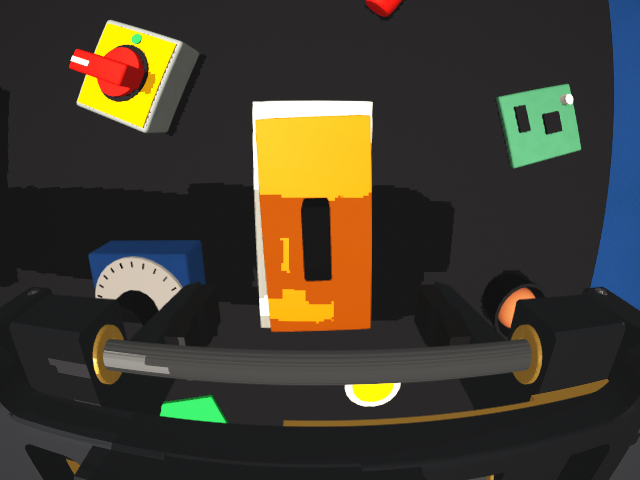

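```bash
python3 - <<'E'
from h import *
c=cam("wrist"); m=np.zeros((480,640),bool); m[150:300,240:390]=True
p=cloud(c,m,True)
for lo,hi in ((95,112),(66,80)):
    q=p[(p[:,2]>lo)&(p[:,2]<hi)]; rc=cv2.minAreaRect(q[:,:2].astype(np.float32)); print(lo,len(q),np.median(q[:,2]),rc)
q=p[(p[:,2]>95)&(p[:,2]<112)][:,:2]; 
w,v=np.linalg.eigh(np.cov(q.T)); print(np.degrees(np.arctan2(v[1,1],v[0,1])),q.mean(0))
E
```

```text
95 2187 103.94786621377156 ((620.07470703125, -33.90645217895508), (18.39455223083496, 50.2084846496582), 2.1192989349365234)
66 14155 70.09057317728605 ((618.9068603515625, -31.88772964477539), (85.39535522460938, 113.13995361328125), 0.37433746457099915)
92.55348048992657 [619.96490293 -32.57384844]
```

Emit:
play_rows --series '[{"hand": 0,"dp": [-0.14,0.2,-4],"yaw": 0.03},{"hand": 0,"dp": [-0.14,0.2,-8],"yaw": 0.03},{"hand": 0.6,"dp": [-0.14,0.2,-10.9],"yaw": 0.03},{"hand": 1,"dp": [-0.14,0.2,-10.9],"yaw": 0.03},{"hand": 1,"dp": [-0.14,0.2,-10.9],"yaw": 0.03},{"hand": 1,"dp": [-0.14,0.2,-10.9],"yaw": 0.03},{"hand": 1,"dp": [-0.14,0.2,-10.9],"yaw": 0.03},{"hand": 1,"dp": [-0.14,0.2,-10.9],"yaw": 0.03},{"hand": 1,"dp": [-0.14,0.2,-10.9],"yaw": 0.03},{"hand": 1,"dp": [-0.14,0.2,-10.9],"yaw": 0.03},{"hand": 1,"dp": [-0.14,0.2,-10.9],"yaw": 0.03},{"hand": 1,"dp": [-0.14,0.2,-10.9],"yaw": 0.03},{"hand": 1,"dp": [-0.14,0.2,-10.9],"yaw": 0.03},{"hand": 1,"dp": [-0.14,0.2,-10.9],"yaw": 0.03},{"hand": 1,"dp": [-0.14,0.2,-10.9],"yaw": 0.03},{"hand": 1,"dp": [-0.14,0.2,-10.9],"yaw": 0.03},{"hand": 1,"dp": [-0.14,0.2,-8],"yaw": 0.03}]' --newtons 45

```text
time: 9.33
position: [617.0, -33.6, 263.5]
tool_rot: [-0.005, 0.694, 0.72, -0.004]
ft_force: [-1.1, 0.2, -3.0]
gripper_width: 79.1
finger_force: 45.0
```

```bash
python3 - <<'E'
from h import *
say()
c=cam("wrist"); s=cam("side"); a=np.vstack([c["frame"][120:460,100:540],cv2.resize(s["frame"][200:330,260:428],(440,340))])
cv2.imwrite("pics/m3.png",cv2.resize(a[:,:,::-1],None,fx=.88,fy=.88))
E
```

```text
t 9.3 p [617.  -33.6 263.5] closeaxis 2.1 j6 -0.13 w 79.1 F [-1.1  0.2 -3. ] ff 45.0
```

View pics/m3.png

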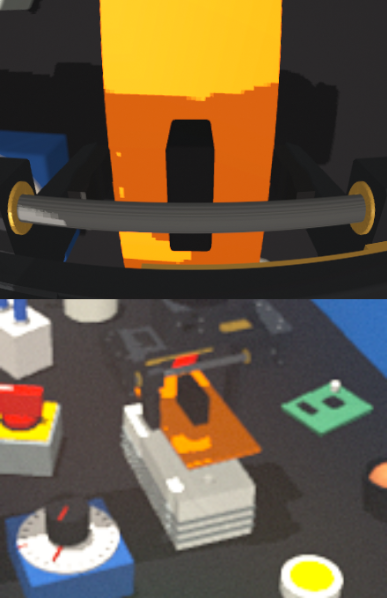

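Emit:
play_rows --series '[{"hand": 1,"dp": [0,0,-1.5]},{"hand": 1,"dp": [0,0,-2.4]},{"hand": 1,"dp": [0,0,-2.8]},{"hand": 1,"dp": [0,0,-2.8]},{"hand": 0,"dp": [0,0,-2.8]},{"hand": 0,"dp": [0,0,-2.8]},{"hand": 0,"dp": [0,0,-2.8]},{"hand": 0,"dp": [0,0,-2.8]},{"hand": 0,"dp": [0,0,-1.5]},{"hand": 0,"dp": [0,0,2]},{"hand": 0,"dp": [0,0,5]},{"hand": 0,"dp": [0,0,6]},{"hand": 0,"dp": [0,0,6]}]'

```text
schema error: expected keys hand, dp, yaw
```

```bash
python3 - <<'E'
from h import *
say()
c=cam("wrist","w4.png"); m=np.zeros((480,640),bool); m[150:320,240:400]=True
p=cloud(c,m,True)
for lo,hi in ((95,112),(66,80)):
    q=p[(p[:,2]>lo)&(p[:,2]<hi)]; rc=cv2.minAreaRect(q[:,:2].astype(np.float32)); print(lo,len(q),np.median(q[:,2]),rc)
f=cloud(c,np.pad(np.ones((40,60),bool),((290,150),(160,420))),True)
q=f[np.abs(f[:,2]-c["xyz"][2])<190]; print("finger minz",np.percentile(q[:,2],[0,1,5]))
E
```

```text
t 9.4 p [621.9 -34.  273.4] closeaxis 2.1 j6 -0.13 w 79.0 F [ 1.2 -0.4 -0.6] ff 45.0
95 21654 110.99612994294282 ((622.2326049804688, -4.860500335693359), (69.56197357177734, 72.21795654296875), 2.171828269958496)
66 0 nan ((0.0, 0.0), (0.0, 0.0), 0.0)
finger minz [111.63592352 113.22629115 116.39567159]
  return _methods._mean(a, axis=axis, dtype=dtype,
  ret = ret.dtype.type(ret / rcount)
```

Emit:
play_rows --series '[{"hand": 1,"dp": [0,0,-1.5],"yaw": 0},{"hand": 1,"dp": [0,0,-2.5],"yaw": 0},{"hand": 1,"dp": [0,0,-3.2],"yaw": 0},{"hand": 1,"dp": [0,0,-3.4],"yaw": 0},{"hand": 1,"dp": [0,0,-3.4],"yaw": 0},{"hand": 0,"dp": [0,0,-3.4],"yaw": 0},{"hand": 0,"dp": [0,0,-3.4],"yaw": 0},{"hand": 0,"dp": [0,0,-3.4],"yaw": 0},{"hand": 0,"dp": [0,0,-2.5],"yaw": 0},{"hand": 0,"dp": [0,0,1],"yaw": 0},{"hand": 0,"dp": [0,0,5],"yaw": 0},{"hand": 0,"dp": [0,0,6],"yaw": 0},{"hand": 0,"dp": [0,0,6],"yaw": 0},{"hand": 0,"dp": [0,0,6],"yaw": 0}]'

```text
time: 10.65
position: [620.4, -33.8, 331.5]
tool_rot: [0.001, 0.694, 0.72, 0.001]
ft_force: [0.0, -0.4, -0.1]
gripper_width: 88.2
finger_force: 0.0
```

```bash
cat > cov.py <<'E'
from h import *
say()
c=cam("wrist"); m=np.zeros((480,640),bool); m[100:320,220:420]=True
p=cloud(c,m,True)
for lo,hi in ((95,112),(66,80)):
    q=p[(p[:,2]>lo)&(p[:,2]<hi)]; rc=cv2.minAreaRect(q[:,:2].astype(np.float32)); print(lo,len(q),np.median(q[:,2]),rc)
E
python3 cov.py
```

```text
t 10.7 p [620.4 -33.8 331.5] closeaxis 2.1 j6 -0.13 w 88.2 F [ 0.  -0.4 -0.1] ff 0.0
95 2450 103.97681472646775 ((618.5906982421875, -34.510955810546875), (17.782588958740234, 49.9130973815918), 2.5218708515167236)
66 21014 70.11205518941506 ((617.9771728515625, -20.467079162597656), (82.17293548583984, 150.29722595214844), 1.3254858255386353)
```

Emit:
play_rows --series '[{"hand": 0.5,"dp": [-0.15,-0.05,-2],"yaw": 0},{"hand": 0.5,"dp": [-0.15,-0.05,-3.5],"yaw": 0},{"hand": 0.5,"dp": [-0.15,-0.05,-5],"yaw": 0},{"hand": 0.5,"dp": [-0.15,-0.05,-6],"yaw": 0},{"hand": 0.5,"dp": [-0.15,-0.05,-7],"yaw": 0},{"hand": 0.5,"dp": [-0.15,-0.05,-7.7],"yaw": 0},{"hand": 0.6,"dp": [-0.15,-0.05,-8.2],"yaw": 0},{"hand": 1,"dp": [-0.15,-0.05,-8.3],"yaw": 0},{"hand": 1,"dp": [-0.15,-0.05,-8.3],"yaw": 0},{"hand": 1,"dp": [-0.15,-0.05,-8.3],"yaw": 0},{"hand": 1,"dp": [-0.15,-0.05,-8.3],"yaw": 0},{"hand": 1,"dp": [-0.15,-0.05,-8.3],"yaw": 0},{"hand": 1,"dp": [-0.15,-0.05,-8.3],"yaw": 0},{"hand": 1,"dp": [-0.15,-0.05,-8.3],"yaw": 0}]'

```text
time: 11.87
position: [619.0, -34.3, 247.7]
tool_rot: [0.001, 0.694, 0.72, 0.001]
ft_force: [0.6, 0.7, 1.6]
gripper_width: 17.6
finger_force: 45.0
```

Emit:
play_rows --series '[{"hand": 1,"dp": [0,0,1],"yaw": 0},{"hand": 1,"dp": [0,0,3],"yaw": 0},{"hand": 1,"dp": [0,0,5],"yaw": 0},{"hand": 1,"dp": [-0.5,-1,6],"yaw": 0},{"hand": 1,"dp": [-1.5,-3.5,6],"yaw": 0.02},{"hand": 1,"dp": [-3,-6.5,6],"yaw": 0.05},{"hand": 1,"dp": [-4.5,-10,6],"yaw": 0.08},{"hand": 1,"dp": [-6,-13.4,6],"yaw": 0.11},{"hand": 1,"dp": [-7.5,-16.8,6],"yaw": 0.14},{"hand": 1,"dp": [-9,-20.2,6],"yaw": 0.17},{"hand": 1,"dp": [-10.5,-23.6,6],"yaw": 0.2},{"hand": 1,"dp": [-12,-27,6],"yaw": 0.22},{"hand": 1,"dp": [-13.5,-30,6],"yaw": 0.25},{"hand": 1,"dp": [-14.5,-32,6],"yaw": 0.26},{"hand": 1,"dp": [-14.9,-33.2,5],"yaw": 0.26},{"hand": 1,"dp": [-14.9,-33.2,3],"yaw": 0.26},{"hand": 1,"dp": [-14.9,-33.2,1],"yaw": 0.26}]'

```text
time: 13.28
position: [469.0, -367.6, 256.6]
tool_rot: [0.001, 0.596, 0.803, 0.0]
ft_force: [-0.5, 1.4, -1.9]
gripper_width: 17.5
finger_force: 45.0
```

Held. Lower gently.

Emit:
play_rows --series '[{"hand": 1,"dp": [0,0,-2],"yaw": 0},{"hand": 1,"dp": [0,0,-4],"yaw": 0},{"hand": 1,"dp": [0,0,-5.5],"yaw": 0},{"hand": 1,"dp": [0,0,-6.3],"yaw": 0},{"hand": 1,"dp": [0,0,-6.7],"yaw": 0},{"hand": 1,"dp": [0,0,-6.9],"yaw": 0},{"hand": 1,"dp": [0,0,-6.9],"yaw": 0},{"hand": 1,"dp": [0,0,-6.9],"yaw": 0}]'

```text
time: 13.95
position: [469.7, -366.1, 188.6]
tool_rot: [0.0, 0.595, 0.804, 0.0]
ft_force: [-2.5, 2.1, 4.6]
gripper_width: 17.9
finger_force: 45.0
```

Emit:
play_rows --series '[{"hand": 0,"dp": [0,0,0],"yaw": 0},{"hand": 0,"dp": [0,0,0],"yaw": 0},{"hand": 0,"dp": [0,0,0],"yaw": 0},{"hand": 0,"dp": [0,0,0],"yaw": 0},{"hand": 0,"dp": [0,0,2],"yaw": 0},{"hand": 0,"dp": [0,0,6],"yaw": 0},{"hand": 0,"dp": [0,0,10],"yaw": 0},{"hand": 0,"dp": [0,0,13],"yaw": 0},{"hand": 0,"dp": [14.7,33.7,13],"yaw": -0.29},{"hand": 0,"dp": [14.7,33.7,13],"yaw": -0.29},{"hand": 0,"dp": [14.7,33.7,13],"yaw": -0.29},{"hand": 0,"dp": [14.7,33.7,13],"yaw": -0.29},{"hand": 0,"dp": [14.7,33.7,13],"yaw": -0.29},{"hand": 0,"dp": [14.7,33.7,13],"yaw": -0.29},{"hand": 0,"dp": [14.7,33.7,13],"yaw": -0.29},{"hand": 0,"dp": [14.7,33.7,13],"yaw": -0.29},{"hand": 0,"dp": [14.7,33.7,13],"yaw": -0.29},{"hand": 0,"dp": [14.7,33.7,13],"yaw": -0.29},{"hand": 0,"dp": [14.7,33.7,13],"yaw": -0.29},{"hand": 0,"dp": [14.7,33.7,13],"yaw": -0.29}]'

```text
time: 15.62
position: [616.4, -29.2, 317.3]
tool_rot: [-0.0, 0.704, 0.71, -0.0]
ft_force: [-0.5, -0.5, 0.4]
gripper_width: 88.0
finger_force: 0.0
```

```bash
python3 - <<'E'
from h import *
say()
c=cam("wrist","w5.png"); top(c,"block",med=True)
t=cam("top","top2.png"); top(t,"mat",False,med=True);top(t,"cover",False,med=True);top(t,"cover",False);top(t,"block",False,med=True)
cv2.imwrite("pics/w5t.png",cv2.resize(np.vstack([c["frame"][:400],cv2.resize(t["frame"][180:380,280:600],(640,400))])[:,:,::-1],None,fx=.75,fy=.75))
E
```

```text
t 15.6 p [616.4 -29.2 317.3] closeaxis 0.5 j6 -0.1 w 88.0 F [-0.5 -0.5  0.4] ff 0.0
block 0.63 [321. 227. 134. 243.] z 64.1 [616.5 -26. ] [ 84.8 170. ] 0.1
mat 0.79 [511. 307. 118.  94.] z 6.4 [ 469.1 -367.4] [133.8 216.4] 16.6
cover 0.73 [512. 306.  90.  59.] z 12.6 [ 471.7 -366.1] [ 83.5 167.3] 17.3
cover 0.73 [512. 306.  90.  59.] z 46.7 [ 470.9 -364.5] [18.  51.1] 17.4
block 0.81 [345. 227.  96.  48.] z 65.2 [618.5 -27.1] [ 84.5 174.8] 0.1
```

View pics/w5t.png

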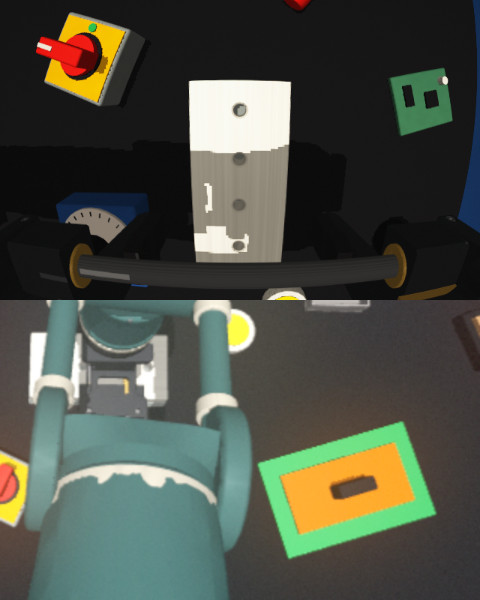

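```bash
cat > wells.py <<'E'
from h import *
say()
for k in range(2):
    c=cam("wrist"); d=np.zeros((480,640),bool); d[90:345,250:390]=True
    r,q=np.nonzero(d&(c["depth"]>0)); uv=np.c_[q,r]; P=cloud(c,d,True); m=np.zeros((480,640),np.uint8)
    m[r,q]=(P[:,2]<60)
    n,l,s,ce=cv2.connectedComponentsWithStats(m)
    for i in range(1,n):
        if 15<s[i,4]<900:
            rr,qq=np.nonzero(l==i); w=onz(c,np.c_[qq,rr],65,True); print(ce[i].round(1),s[i,4],w.mean(0).round(1),np.ptp(w,axis=0).round(1))
E
python3 wells.py
```

```text
t 16.0 p [616.3 -30.4 317.7] closeaxis 0.3 j6 -0.09 w 88.2 F [ 0.3  0.5 -1.2] ff 0.0
[318.9 144.3] 245 [616.3  34.2  65. ] [ 9.9 10.6  0. ]
[318.5 209.5] 204 [616.4  -7.2  65. ] [9.6 9.8 0. ]
[318.3 270.5] 168 [616.5 -48.5  65. ] [10. 10.  0.]
[318.  324.6] 138 [616.5 -89.9  65. ] [9.9 9.  0. ]
[318.8 144.6] 244 [616.4  34.2  65. ] [ 9.9 10.6  0. ]
[318.5 209.9] 203 [616.4  -7.2  65. ] [9.6 9.1 0. ]
[318.3 270.6] 166 [616.6 -48.4  65. ] [10. 10.  0.]
[317.9 324.7] 139 [616.6 -89.8  65. ] [9.9 9.  0. ]
```

Emit:
play_rows --series '[{"hand": 0,"dp": [-13,36.6,1],"yaw": 0.37},{"hand": 0,"dp": [-13,36.6,1],"yaw": 0.37},{"hand": 0,"dp": [-13,36.6,1],"yaw": 0.37},{"hand": 0,"dp": [-13,36.6,1],"yaw": 0.37},{"hand": 0,"dp": [-13,36.6,1],"yaw": 0.37},{"hand": 0,"dp": [-13,36.6,1],"yaw": 0.37},{"hand": 0,"dp": [-13,36.6,1],"yaw": 0.37},{"hand": 0,"dp": [-13,36.6,1],"yaw": 0.37},{"hand": 0,"dp": [-13,36.6,1],"yaw": 0.37},{"hand": 0,"dp": [-13,36.6,1],"yaw": 0.37},{"hand": 0,"dp": [-13,36.6,1],"yaw": 0.37},{"hand": 0,"dp": [-13,36.6,1],"yaw": 0.37},{"hand": 0,"dp": [-13,36.6,1],"yaw": 0.37}]'

```text
time: 17.15
position: [486.9, 335.7, 327.5]
tool_rot: [0.0, 0.562, 0.827, -0.0]
ft_force: [0.0, -0.4, -0.5]
gripper_width: 88.1
finger_force: 0.0
```

```bash
python3 - <<'E'
from h import *
say()
c=cam("wrist","w6.png"); top(c,"rack",med=True)
d=np.ones((480,640),bool); d[345:]=0
P=cloud(c,d,True); k=(P[:,2]>100)&(P[:,2]<114)&(np.hypot(P[:,0]-486,P[:,1]-338)<100); P=P[k]
lab=cv2.partition(P[:,:2].astype(np.float32).tolist(),lambda a,b:1) if 0 else None
from scipy.cluster.hierarchy import fclusterdata
Q=P[::3]; l=fclusterdata(Q[:,:2],8,criterion="distance")
for i in set(l):
    q=Q[l==i]
    if len(q)>8:
        (a,r)=cv2.minEnclosingCircle(q[:,:2].astype(np.float32)); print(len(q),np.round(a,1),round(r,1),q[:,2].max().round(1),np.median(q[:,2]).round(1))
E
```

```text
t 17.1 p [486.9 335.7 327.5] closeaxis 21.6 j6 0.19 w 88.1 F [ 0.  -0.4 -0.5] ff 0.0
rack 0.72 [322. 224.  88. 250.] z 64.1 [487.1 340.2] [ 56.6 176.8] 21.7
97 [509.1 283.8] 8.7 107.8 105.6
284 [464.  399.1] 9.0 108.6 106.4
241 [494.9 321.4] 9.2 108.2 106.2
263 [479.  360.3] 9.1 108.2 106.3
```

View pics/w6.png

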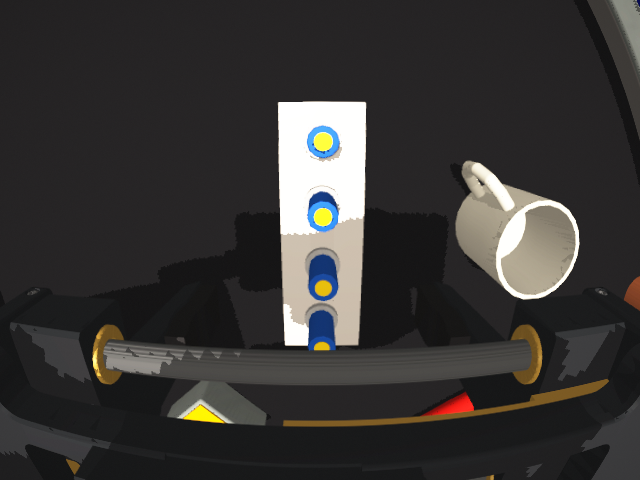

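Emit:
play_rows --series '[{"hand": 0.4,"dp": [2.25,-5.2,0],"yaw": 0},{"hand": 0.4,"dp": [2.25,-5.2,-2],"yaw": 0},{"hand": 0.4,"dp": [2.25,-5.2,-4],"yaw": 0},{"hand": 0.4,"dp": [2.25,-5.2,-6],"yaw": 0},{"hand": 0.4,"dp": [2.25,-5.2,-7.5],"yaw": 0},{"hand": 0.4,"dp": [2.25,-5.2,-8.2],"yaw": 0},{"hand": 0.4,"dp": [2.25,-5.2,-8.5],"yaw": 0},{"hand": 0.4,"dp": [2.25,-5.2,-8.5],"yaw": 0},{"hand": 1,"dp": [2.25,-5.2,-8.5],"yaw": 0},{"hand": 1,"dp": [2.25,-5.2,-8.5],"yaw": 0},{"hand": 1,"dp": [2.25,-5.2,-8.5],"yaw": 0},{"hand": 1,"dp": [2.25,-5.2,-8.5],"yaw": 0},{"hand": 1,"dp": [2.25,-5.2,-8.5],"yaw": 0},{"hand": 1,"dp": [2.25,-5.2,-8.5],"yaw": 0},{"hand": 1,"dp": [2.25,-5.2,-8.5],"yaw": 0},{"hand": 1,"dp": [2.25,-5.2,-8.5],"yaw": 0}]' --newtons 35

```text
time: 18.58
position: [509.2, 284.9, 243.2]
tool_rot: [0.0, 0.562, 0.827, 0.0]
ft_force: [-0.1, 0.4, 3.0]
gripper_width: 17.2
finger_force: 35.0
```

```bash
python3 - <<'E'
from h import *
say()
c=cam("wrist","w7.png"); 
d=np.ones((480,640),bool); d[345:]=0
P=cloud(c,d,True); k=(P[:,2]>100)&(P[:,2]<114)&(np.hypot(P[:,0]-486,P[:,1]-338)<100); P=P[k]
from scipy.cluster.hierarchy import fclusterdata
Q=P[::3]; l=fclusterdata(Q[:,:2],6,criterion="distance")
for i in set(l):
    q=Q[l==i]
    if len(q)>8:
        (a,r)=cv2.minEnclosingCircle(q[:,:2].astype(np.float32)); print(len(q),np.round(a,1),round(r,1),q[:,2].max().round(1))
E
```

```text
t 18.6 p [509.2 284.9 243.2] closeaxis 21.6 j6 0.09 w 17.2 F [-0.1  0.4  3. ] ff 35.0
771 [494.9 321.1] 8.9 108.2
880 [504.6 293. ] 23.7 113.9
818 [478.9 360.6] 9.0 108.7
101 [465.8 393.6] 6.3 107.3
```

Emit:
play_rows --series '[{"hand": 1,"dp": [0,0,2],"yaw": 0},{"hand": 1,"dp": [0,0,5],"yaw": 0},{"hand": 1,"dp": [0,0,8],"yaw": 0},{"hand": 1,"dp": [0,0,9.5],"yaw": 0},{"hand": 1,"dp": [0,0,10],"yaw": 0},{"hand": 1,"dp": [0,0,10],"yaw": 0},{"hand": 1,"dp": [0,0,10],"yaw": 0}]'

```text
time: 19.22
position: [508.6, 284.5, 341.6]
tool_rot: [-0.0, 0.562, 0.827, -0.001]
ft_force: [-0.4, -0.9, -1.0]
gripper_width: 16.7
finger_force: 35.0
```

```bash
python3 - <<'E'
from h import *
say(); c=cam("wrist","w8.png")
for m in ctrl.mark_of(c,"probe1_tip")[:5]: print(m)
s,p,a=tool(); print(onz(c,[ctrl.mark_of(c,"probe1_tip")[0]["at"]],p[2]-233,True)-p)
cv2.imwrite("pics/w8c.png",cv2.resize(c["frame"][200:350,230:410,::-1],None,fx=3,fy=3))
E
```

```text
t 19.2 p [508.6 284.5 341.6] closeaxis 21.6 j6 0.09 w 16.7 F [-0.4 -0.9 -1. ] ff 35.0
{'at': [317.5, 259.9], 'confidence': 0.8}
[[   0.56885434   -3.75936906 -233.        ]]
```

View pics/w8c.png

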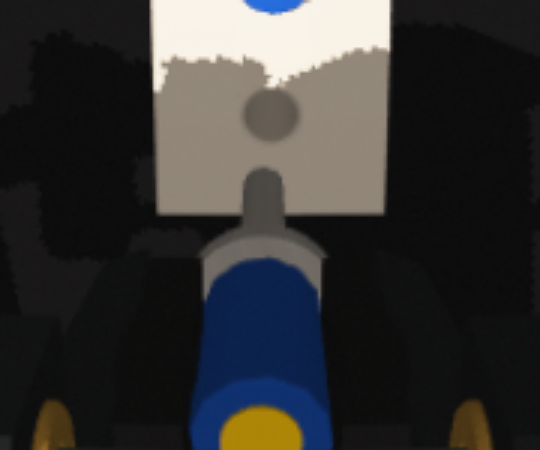

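Emit:
play_rows --series '[{"hand": 1,"dp": [1,-3,0],"yaw": -0.05},{"hand": 1,"dp": [2.5,-6,0],"yaw": -0.12},{"hand": 1,"dp": [4,-9,0],"yaw": -0.2},{"hand": 1,"dp": [5.5,-12,0],"yaw": -0.28},{"hand": 1,"dp": [7,-15.5,0],"yaw": -0.34},{"hand": 1,"dp": [8.3,-19,-0.5],"yaw": -0.37},{"hand": 1,"dp": [9.7,-22,-1],"yaw": -0.377},{"hand": 1,"dp": [10.5,-23.7,-2],"yaw": -0.377},{"hand": 1,"dp": [10.87,-24.5,-2.2],"yaw": -0.377},{"hand": 1,"dp": [10.87,-24.56,-2.2],"yaw": -0.377},{"hand": 1,"dp": [10.87,-24.56,-2.2],"yaw": -0.377},{"hand": 1,"dp": [10.87,-24.56,-2.2],"yaw": -0.377}]'

```text
time: 20.37
position: [617.4, 40.2, 320.5]
tool_rot: [-0.001, 0.707, 0.707, -0.0]
ft_force: [0.2, -0.3, 0.3]
gripper_width: 16.8
finger_force: 35.0
```

```bash
cat > tip.py <<'E'
from h import *
import sys
say(); c=cam("wrist"); s,p,a=tool(); dz=float(sys.argv[1]) if len(sys.argv)>1 else 233
m=ctrl.mark_of(c,"probe1_tip")
for k in m[:3]: 
    print(np.round(k["at"],1),round(k["confidence"],2),(onz(c,[k["at"]],p[2]-dz,True)-p).round(1))
d=np.zeros((480,640),bool); d[90:345,250:390]=True
r,q=np.nonzero(d&(c["depth"]>0)); P=cloud(c,d,True); m=np.zeros((480,640),np.uint8); m[r,q]=(P[:,2]<58)
n,l,st,ce=cv2.connectedComponentsWithStats(m)
for i in range(1,n):
    if 15<st[i,4]<900:
        rr,qq=np.nonzero(l==i); w=onz(c,np.c_[qq,rr],65,True); print("well",ce[i].round(1),st[i,4],w.mean(0).round(1),np.ptp(w,axis=0).round(1))
cv2.imwrite("pics/tip.png",cv2.resize(c["frame"][150:350,220:420,::-1],None,fx=3,fy=3))
E
python3 tip.py
```

```text
t 20.4 p [617.4  40.2 320.5] closeaxis 0.0 j6 0.02 w 16.8 F [ 0.2 -0.3  0.3] ff 35.0
[316.3 258.8] 0.65 [[  -1.4   -3.  -233. ]]
well [317.1 250.3] 149 [616.4  35.5  65. ] [9.3 7.7 0. ]
```

View pics/tip.png

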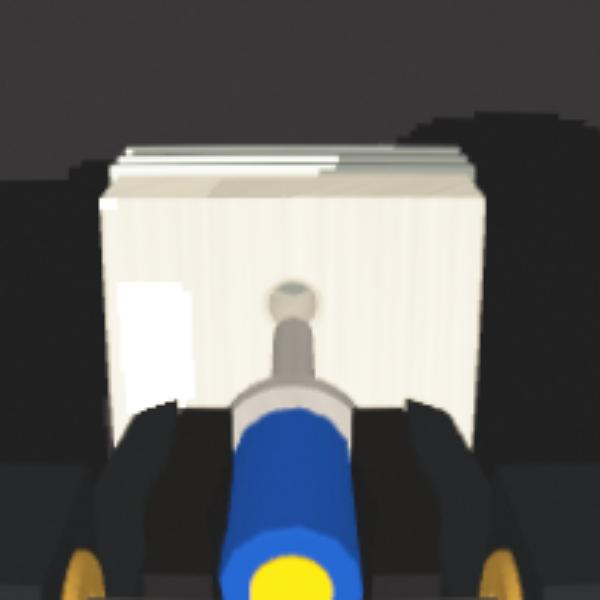

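Emit:
play_rows --series '[{"hand": 1,"dp": [0,0,-0.7],"yaw": 0},{"hand": 1,"dp": [0,0,-1.4],"yaw": 0},{"hand": 1,"dp": [0,0,-1.6],"yaw": 0},{"hand": 1,"dp": [0,0,-1.6],"yaw": 0},{"hand": 1,"dp": [0,0,-1.6],"yaw": 0}]'

```text
time: 20.88
position: [617.5, 39.3, 304.1]
tool_rot: [-0.0, 0.707, 0.707, -0.0]
ft_force: [0.5, 0.3, -0.5]
gripper_width: 17.1
finger_force: 35.0
```

```bash
python3 tip.py; python3 tip.py
```

```text
t 20.9 p [617.5  39.3 304.1] closeaxis 0.0 j6 0.02 w 17.1 F [ 0.5  0.3 -0.5] ff 35.0
[321.1 255.8] 0.97 [[   1.3   -0.8 -233. ]]
well [317. 254.] 105 [616.5  37.3  65. ] [9.9 6.5 0. ]
well [251.  289.7] 128 [573.7  12.6  65. ] [ 2.6 39.3  0. ]
t 21.0 p [617.8  39.1 304.8] closeaxis 0.0 j6 0.02 w 16.7 F [ 0.2  0.3 -0.4] ff 35.0
[318.7 260.6] 0.92 [[ 2.00e-01 -4.00e+00 -2.33e+02]]
[129.  162.2] 0.2 [[-117.3   59.1 -233. ]]
well [315.8 253.9] 109 [616.4  37.   65. ] [10.   6.6  0. ]
well [250. 277.] 17 [574.1  21.3  65. ] [ 0.7 11.1  0. ]
well [251.  298.7] 65 [573.8   5.8  65. ] [ 2.2 17.5  0. ]
```

View pics/tip.png

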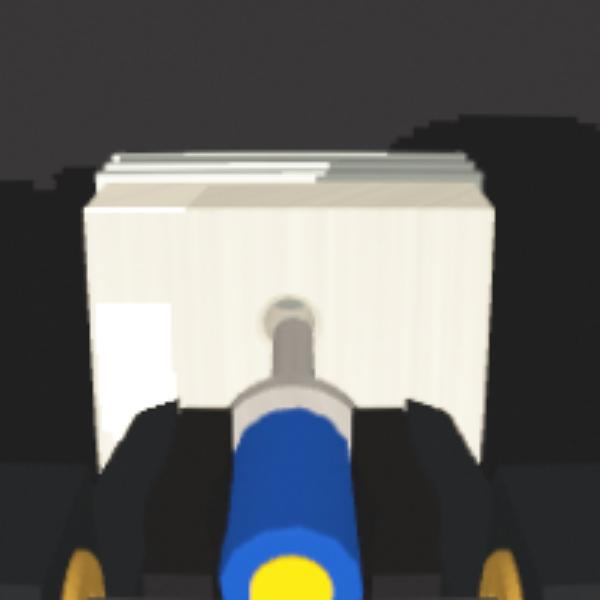

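Emit:
play_rows --series '[{"hand": 1,"dp": [-0.08,0,-0.3],"yaw": 0},{"hand": 1,"dp": [-0.08,0,-0.6],"yaw": 0},{"hand": 1,"dp": [-0.08,0,-0.9],"yaw": 0},{"hand": 1,"dp": [-0.08,0,-1.2],"yaw": 0},{"hand": 1,"dp": [-0.08,0,-1.5],"yaw": 0},{"hand": 1,"dp": [-0.08,0,-1.7],"yaw": 0},{"hand": 1,"dp": [-0.08,0,-1.7],"yaw": 0}]'

```text
time: 21.67
position: [616.7, 39.1, 286.8]
tool_rot: [-0.0, 0.707, 0.707, -0.0]
ft_force: [-0.7, -0.7, -1.5]
gripper_width: 17.1
finger_force: 35.0
```

Emit:
play_rows --series '[{"hand": 1,"dp": [0,0,-0.8],"yaw": 0},{"hand": 1,"dp": [0,0,-1.6],"yaw": 0},{"hand": 1,"dp": [0,0,-2.4],"yaw": 0},{"hand": 1,"dp": [0,0,-3.2],"yaw": 0},{"hand": 1,"dp": [0,0,-3.8],"yaw": 0},{"hand": 1,"dp": [0,0,-4.2],"yaw": 0},{"hand": 1,"dp": [0,0,-4.45],"yaw": 0},{"hand": 1,"dp": [0,0,-4.6],"yaw": 0},{"hand": 1,"dp": [0,0,-4.6],"yaw": 0}]'

```text
time: 22.42
position: [616.8, 39.0, 243.2]
tool_rot: [-0.0, 0.707, 0.707, -0.001]
ft_force: [-5.3, -1.5, 8.6]
gripper_width: 16.6
finger_force: 35.0
```

```bash
python3 -c "
from h import *
say()"
```

```text
t 22.4 p [616.8  39.  243.2] closeaxis 0.0 j6 0.02 w 16.6 F [-5.3 -1.5  8.6] ff 35.0
```

Emit:
play_rows --series '[{"hand": 0.4,"dp": [0,0,0.1],"yaw": 0},{"hand": 0.4,"dp": [0,0,0.1],"yaw": 0},{"hand": 0.4,"dp": [0,0,0.1],"yaw": 0},{"hand": 0.4,"dp": [0,0,0.1],"yaw": 0},{"hand": 0.4,"dp": [0,0,2],"yaw": 0},{"hand": 0.4,"dp": [0,0,5.5],"yaw": 0},{"hand": 0.4,"dp": [-1,3,8],"yaw": 0.05},{"hand": 0.4,"dp": [-12.3,28.5,8],"yaw": 0.38},{"hand": 0.4,"dp": [-12.3,28.5,8],"yaw": 0.38},{"hand": 0.4,"dp": [-12.3,28.5,8],"yaw": 0.38},{"hand": 0.4,"dp": [-12.3,28.5,8],"yaw": 0.38},{"hand": 0.4,"dp": [-12.3,28.5,8],"yaw": 0.38},{"hand": 0.4,"dp": [-12.3,28.5,8],"yaw": 0.38},{"hand": 0.4,"dp": [-12.3,28.5,8],"yaw": 0.38},{"hand": 0.4,"dp": [-12.3,28.5,8],"yaw": 0.38},{"hand": 0.4,"dp": [-12.3,28.5,8],"yaw": 0.38},{"hand": 0.4,"dp": [-12.3,28.5,8],"yaw": 0.38}]'

```text
time: 23.83
position: [494.0, 323.8, 321.4]
tool_rot: [0.0, 0.561, 0.828, -0.0]
ft_force: [0.0, -0.1, 0.2]
gripper_width: 52.9
finger_force: 0.0
```

```bash
cat > pr.py <<'E'
from h import *
from scipy.cluster.hierarchy import fclusterdata
say(); c=cam("wrist"); d=np.ones((480,640),bool); d[345:]=0
P=cloud(c,d,True); P=P[(P[:,2]>100)&(P[:,2]<114)&(np.hypot(P[:,0]-486,P[:,1]-338)<100)]
Q=P[::3]; l=fclusterdata(Q[:,:2],6,criterion="distance")
for i in set(l):
    q=Q[l==i]
    if len(q)>8:
        (a,r)=cv2.minEnclosingCircle(q[:,:2].astype(np.float32)); print(len(q),np.round(a,1),round(r,1),q[:,2].max().round(1))
E
python3 pr.py
```

```text
t 23.8 p [494.  323.8 321.4] closeaxis 21.8 j6 0.16 w 52.9 F [ 0.  -0.1  0.2] ff 0.0
272 [495.  321.2] 9.1 108.6
286 [463.5 398.8] 8.7 108.3
297 [478.8 360.8] 9.2 108.7
```

Emit:
play_rows --series '[{"hand": 0.4,"dp": [0,0,-2],"yaw": 0},{"hand": 0.4,"dp": [0,0,-4],"yaw": 0},{"hand": 0.4,"dp": [0,0,-6],"yaw": 0},{"hand": 0.4,"dp": [0,0,-7.2],"yaw": 0},{"hand": 0.6,"dp": [0,0,-7.8],"yaw": 0},{"hand": 1,"dp": [0,0,-7.8],"yaw": 0},{"hand": 1,"dp": [0,0,-7.8],"yaw": 0},{"hand": 1,"dp": [0,0,-7.8],"yaw": 0},{"hand": 1,"dp": [0,0,-7.8],"yaw": 0},{"hand": 1,"dp": [0,0,-7.8],"yaw": 0},{"hand": 1,"dp": [0,0,-7.8],"yaw": 0},{"hand": 1,"dp": [0,0,-7.8],"yaw": 0},{"hand": 1,"dp": [0,0,-7.8],"yaw": 0}]'

```text
time: 24.97
position: [494.5, 324.5, 245.0]
tool_rot: [0.001, 0.561, 0.828, 0.001]
ft_force: [0.2, -0.4, 5.7]
gripper_width: 16.7
finger_force: 35.0
```

Emit:
play_rows --series '[{"hand": 1,"dp": [0,0,2],"yaw": 0},{"hand": 1,"dp": [0,0,5],"yaw": 0},{"hand": 1,"dp": [0,0,8.5],"yaw": 0},{"hand": 1,"dp": [0.5,-1,11],"yaw": 0},{"hand": 1,"dp": [1.5,-4,11.5],"yaw": -0.05},{"hand": 1,"dp": [3,-8,11.5],"yaw": -0.12},{"hand": 1,"dp": [4.4,-11.8,11.5],"yaw": -0.2},{"hand": 1,"dp": [5.8,-15.6,11.5],"yaw": -0.28},{"hand": 1,"dp": [7.2,-19.4,11.5],"yaw": -0.34},{"hand": 1,"dp": [8.6,-23,11.5],"yaw": -0.37},{"hand": 1,"dp": [10,-26.6,11.5],"yaw": -0.38},{"hand": 1,"dp": [11.2,-30,11.5],"yaw": -0.38},{"hand": 1,"dp": [12,-32,11.5],"yaw": -0.38},{"hand": 1,"dp": [12.25,-32.7,11.5],"yaw": -0.38},{"hand": 1,"dp": [12.25,-32.7,10.5],"yaw": -0.38},{"hand": 1,"dp": [12.25,-32.7,9],"yaw": -0.38},{"hand": 1,"dp": [12.25,-32.7,7.5],"yaw": -0.38},{"hand": 1,"dp": [12.25,-32.7,7],"yaw": -0.38},{"hand": 1,"dp": [12.25,-32.7,7],"yaw": -0.38},{"hand": 1,"dp": [12.25,-32.7,7],"yaw": -0.38}]'

```text
time: 26.63
position: [615.9, -1.7, 313.1]
tool_rot: [-0.001, 0.707, 0.708, -0.0]
ft_force: [0.9, -0.2, 0.2]
gripper_width: 16.9
finger_force: 35.0
```

```bash
python3 tip.py 235;python3 tip.py 235
```

```text
t 26.6 p [615.9  -1.7 313.1] closeaxis 0.1 j6 -0.04 w 16.9 F [ 0.9 -0.2  0.2] ff 35.0
well [320.2 252.5] 123 [616.9  -5.6  65. ] [9.7 7.5 0. ]
t 26.7 p [616.7  -2.2 314.6] closeaxis 0.1 j6 -0.04 w 16.9 F [-0.   0.5  0.1] ff 35.0
well [250.  176.5] 20 [574.5  43.   65. ] [ 0.3 12.   0. ]
well [251.8 265.4] 436 [573.  -16.3  65. ] [ 5.1 85.3  0. ]
well [317.5 251.2] 132 [616.6  -5.6  65. ] [9.7 7.5 0. ]
```

View pics/tip.png

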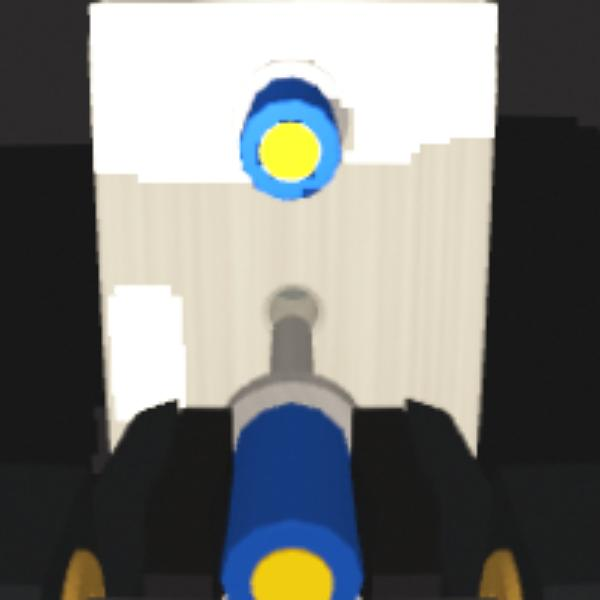

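Emit:
play_rows --series '[{"hand": 1,"dp": [0,0,-0.6],"yaw": 0},{"hand": 1,"dp": [0,0,-1],"yaw": 0},{"hand": 1,"dp": [0,0,-1.3],"yaw": 0},{"hand": 1,"dp": [0,0,-1.6],"yaw": 0},{"hand": 1,"dp": [0,0,-1.9],"yaw": 0},{"hand": 1,"dp": [0,0,-2.2],"yaw": 0},{"hand": 1,"dp": [0,0,-2.4],"yaw": 0},{"hand": 1,"dp": [0,0,-2.4],"yaw": 0}]'

```text
time: 27.5
position: [616.3, -3.0, 289.0]
tool_rot: [-0.0, 0.707, 0.707, -0.0]
ft_force: [0.6, -0.1, -0.4]
gripper_width: 16.8
finger_force: 35.0
```

In. Seat it.

Emit:
play_rows --series '[{"hand": 1,"dp": [0,0,-0.8],"yaw": 0},{"hand": 1,"dp": [0,0,-1.6],"yaw": 0},{"hand": 1,"dp": [0,0,-2.4],"yaw": 0},{"hand": 1,"dp": [0,0,-3.2],"yaw": 0},{"hand": 1,"dp": [0,0,-3.8],"yaw": 0},{"hand": 1,"dp": [0,0,-4.2],"yaw": 0},{"hand": 1,"dp": [0,0,-4.5],"yaw": 0},{"hand": 1,"dp": [0,0,-4.6],"yaw": 0},{"hand": 1,"dp": [0,0,-4.6],"yaw": 0}]'

```text
time: 28.25
position: [616.4, -3.0, 245.0]
tool_rot: [-0.0, 0.707, 0.707, -0.0]
ft_force: [-4.1, -0.4, 8.0]
gripper_width: 17.2
finger_force: 35.0
```

Emit:
play_rows --series '[{"hand": 0.4,"dp": [0,0,0.1],"yaw": 0},{"hand": 0.4,"dp": [0,0,0.1],"yaw": 0},{"hand": 0.4,"dp": [0,0,0.1],"yaw": 0},{"hand": 0.4,"dp": [0,0,0.1],"yaw": 0},{"hand": 0.4,"dp": [0,0,2],"yaw": 0},{"hand": 0.4,"dp": [0,0,5.5],"yaw": 0},{"hand": 0.4,"dp": [0,0.5,8],"yaw": 0.0},{"hand": 0.4,"dp": [-13.85,36.6,8],"yaw": 0.38},{"hand": 0.4,"dp": [-13.85,36.6,8],"yaw": 0.38},{"hand": 0.4,"dp": [-13.85,36.6,8],"yaw": 0.38},{"hand": 0.4,"dp": [-13.85,36.6,8],"yaw": 0.38},{"hand": 0.4,"dp": [-13.85,36.6,8],"yaw": 0.38},{"hand": 0.4,"dp": [-13.85,36.6,8],"yaw": 0.38},{"hand": 0.4,"dp": [-13.85,36.6,8],"yaw": 0.38},{"hand": 0.4,"dp": [-13.85,36.6,8],"yaw": 0.38},{"hand": 0.4,"dp": [-13.85,36.6,8],"yaw": 0.38},{"hand": 0.4,"dp": [-13.85,36.6,8],"yaw": 0.38},{"hand": 0.4,"dp": [-13.85,36.6,8],"yaw": 0.38},{"hand": 0.4,"dp": [-13.85,36.6,8],"yaw": 0.38},{"hand": 0.4,"dp": [-13.85,36.6,8],"yaw": 0.38}]'

```text
time: 29.92
position: [478.3, 362.0, 323.3]
tool_rot: [0.0, 0.561, 0.828, -0.001]
ft_force: [-0.2, 0.4, 0.1]
gripper_width: 52.6
finger_force: 0.0
```

```bash
python3 pr.py; python3 - <<'E'
from h import *
t=cam("top","top3.png"); top(t,"cover",False,med=True)
for m in ctrl.masks_of(t,"probe1"): p=cloud(t,m["region"]); print(m["confidence"],np.median(p[p[:,2]>p[:,2].max()-6],axis=0).round(1))
E
```

```text
t 29.9 p [478.3 362.  323.3] closeaxis 21.7 j6 0.23 w 52.6 F [-0.2  0.4  0.1] ff 0.0
289 [463.6 399.2] 9.0 108.5
268 [478.9 360.8] 9.1 108.3
cover 0.94 [512. 305.  86.  63.] z 12.7 [ 470.7 -364.9] [ 79.8 165. ] 16.4
0.66 [616.7  -5.9 107.5]
0.57 [480.6 361.2 107.1]
0.15 [624.6  -7.6 108.2]
```

Emit:
play_rows --series '[{"hand": 0.4,"dp": [0,0,-2],"yaw": 0},{"hand": 0.4,"dp": [0,0,-4],"yaw": 0},{"hand": 0.4,"dp": [0,0,-6],"yaw": 0},{"hand": 0.4,"dp": [0,0,-7.3],"yaw": 0},{"hand": 0.6,"dp": [0,0,-7.9],"yaw": 0},{"hand": 1,"dp": [0,0,-7.9],"yaw": 0},{"hand": 1,"dp": [0,0,-7.9],"yaw": 0},{"hand": 1,"dp": [0,0,-7.9],"yaw": 0},{"hand": 1,"dp": [0,0,-7.9],"yaw": 0},{"hand": 1,"dp": [0,0,-7.9],"yaw": 0},{"hand": 1,"dp": [0,0,-7.9],"yaw": 0},{"hand": 1,"dp": [0,0,-7.9],"yaw": 0},{"hand": 1,"dp": [0,0,-7.9],"yaw": 0}]'

```text
time: 31.2
position: [478.5, 363.5, 246.0]
tool_rot: [0.0, 0.561, 0.828, 0.001]
ft_force: [0.4, 0.1, 5.5]
gripper_width: 17.3
finger_force: 35.0
```

Emit:
play_rows --series '[{"hand": 1,"dp": [0,0,2],"yaw": 0},{"hand": 1,"dp": [0,0,5],"yaw": 0},{"hand": 1,"dp": [0,0,8.5],"yaw": 0},{"hand": 1,"dp": [0.5,-1,11],"yaw": 0},{"hand": 1,"dp": [1.4,-4,11.5],"yaw": -0.05},{"hand": 1,"dp": [2.7,-8,11.5],"yaw": -0.12},{"hand": 1,"dp": [4,-11.8,11.5],"yaw": -0.2},{"hand": 1,"dp": [5.3,-15.6,11.5],"yaw": -0.28},{"hand": 1,"dp": [6.6,-19.4,11.5],"yaw": -0.34},{"hand": 1,"dp": [7.9,-23.2,11.5],"yaw": -0.38},{"hand": 1,"dp": [9.2,-27,11.5],"yaw": -0.38},{"hand": 1,"dp": [10.5,-30.8,11.5],"yaw": -0.38},{"hand": 1,"dp": [11.7,-34.6,11.5],"yaw": -0.38},{"hand": 1,"dp": [12.7,-37.8,11.5],"yaw": -0.38},{"hand": 1,"dp": [13.5,-40,11.5],"yaw": -0.38},{"hand": 1,"dp": [13.8,-40.85,11.3],"yaw": -0.38},{"hand": 1,"dp": [13.8,-40.85,9.5],"yaw": -0.38},{"hand": 1,"dp": [13.8,-40.85,7.8],"yaw": -0.38},{"hand": 1,"dp": [13.8,-40.85,7],"yaw": -0.38},{"hand": 1,"dp": [13.8,-40.85,7],"yaw": -0.38}]'

```text
time: 32.87
position: [614.4, -44.6, 311.3]
tool_rot: [-0.003, 0.707, 0.707, -0.002]
ft_force: [-0.7, -0.6, -1.0]
gripper_width: 17.2
finger_force: 35.0
```

```bash
python3 tip.py 236;python3 tip.py 236
```

```text
t 32.9 p [614.4 -44.6 311.3] closeaxis 0.0 j6 -0.11 w 17.2 F [-0.7 -0.6 -1. ] ff 35.0
[85.6 44.6] 0.67 [[-154.1  141.  -236. ]]
well [325.1 252.9] 144 [617.3 -48.   65. ] [10.2  8.7  0. ]
well [388.  286.2] 131 [659.5 -71.5  65. ] [ 2.8 36.7  0. ]
t 33.0 p [615.6 -44.7 314.3] closeaxis 0.0 j6 -0.11 w 17.1 F [ 0.1 -0.1 -0.3] ff 35.0
well [389.  108.5] 16 [658.4  43.2  65. ] [0.1 9.4 0. ]
well [386.7 245.1] 742 [660.2 -45.   65. ] [  6.3 128.4   0. ]
well [320.4 250.7] 125 [616.7 -47.7  65. ] [9.7 7.5 0. ]
```

View pics/tip.png

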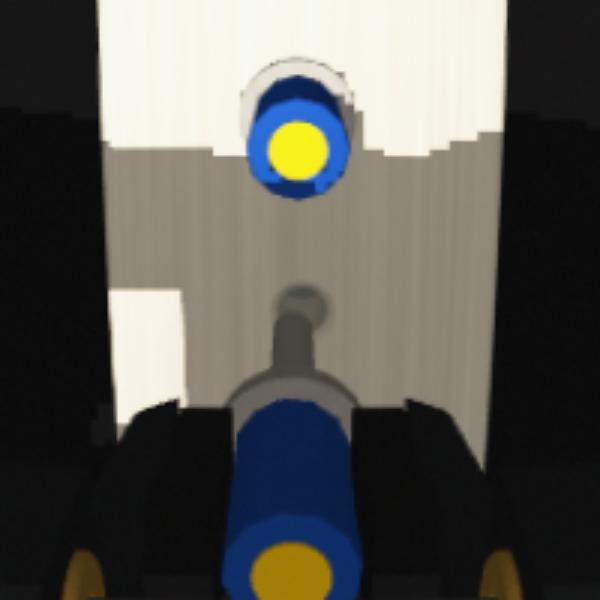

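Emit:
play_rows --series '[{"hand": 1,"dp": [0.02,-0.06,-0.5],"yaw": 0},{"hand": 1,"dp": [0.02,-0.06,-0.8],"yaw": 0},{"hand": 1,"dp": [0.02,-0.06,-1.1],"yaw": 0},{"hand": 1,"dp": [0.02,-0.06,-1.4],"yaw": 0},{"hand": 1,"dp": [0.02,-0.06,-1.7],"yaw": 0},{"hand": 1,"dp": [0.02,-0.06,-2],"yaw": 0},{"hand": 1,"dp": [0.02,-0.06,-2.3],"yaw": 0},{"hand": 1,"dp": [0.02,-0.06,-2.4],"yaw": 0},{"hand": 1,"dp": [0.02,-0.06,-2.4],"yaw": 0}]'

```text
time: 33.82
position: [616.0, -46.0, 290.2]
tool_rot: [-0.0, 0.707, 0.707, -0.0]
ft_force: [-0.3, -0.7, -0.4]
gripper_width: 17.0
finger_force: 35.0
```

Emit:
play_rows --series '[{"hand": 1,"dp": [0,0,-0.8],"yaw": 0},{"hand": 1,"dp": [0,0,-1.6],"yaw": 0},{"hand": 1,"dp": [0,0,-2.4],"yaw": 0},{"hand": 1,"dp": [0,0,-3.2],"yaw": 0},{"hand": 1,"dp": [0,0,-3.8],"yaw": 0},{"hand": 1,"dp": [0,0,-4.2],"yaw": 0},{"hand": 1,"dp": [0,0,-4.5],"yaw": 0},{"hand": 1,"dp": [0,0,-4.6],"yaw": 0},{"hand": 1,"dp": [0,0,-4.6],"yaw": 0}]'

```text
time: 34.57
position: [616.1, -46.0, 246.0]
tool_rot: [-0.0, 0.707, 0.707, -0.0]
ft_force: [-3.1, -0.0, 8.0]
gripper_width: 17.0
finger_force: 35.0
```

Emit:
play_rows --series '[{"hand": 0.4,"dp": [0,0,0.1],"yaw": 0},{"hand": 0.4,"dp": [0,0,0.1],"yaw": 0},{"hand": 0.4,"dp": [0,0,0.1],"yaw": 0},{"hand": 0.4,"dp": [0,0,0.1],"yaw": 0},{"hand": 0.4,"dp": [0,0,2],"yaw": 0},{"hand": 0.4,"dp": [0,0,5.5],"yaw": 0},{"hand": 0.4,"dp": [0,0.5,8],"yaw": 0.0},{"hand": 0.4,"dp": [-15.35,44.75,8],"yaw": 0.38},{"hand": 0.4,"dp": [-15.35,44.75,8],"yaw": 0.38},{"hand": 0.4,"dp": [-15.35,44.75,8],"yaw": 0.38},{"hand": 0.4,"dp": [-15.35,44.75,8],"yaw": 0.38},{"hand": 0.4,"dp": [-15.35,44.75,8],"yaw": 0.38},{"hand": 0.4,"dp": [-15.35,44.75,8],"yaw": 0.38},{"hand": 0.4,"dp": [-15.35,44.75,8],"yaw": 0.38},{"hand": 0.4,"dp": [-15.35,44.75,8],"yaw": 0.38},{"hand": 0.4,"dp": [-15.35,44.75,8],"yaw": 0.38},{"hand": 0.4,"dp": [-15.35,44.75,8],"yaw": 0.38},{"hand": 0.4,"dp": [-15.35,44.75,8],"yaw": 0.38},{"hand": 0.4,"dp": [-15.35,44.75,8],"yaw": 0.38},{"hand": 0.4,"dp": [-15.35,44.75,8],"yaw": 0.38}]'

```text
time: 36.23
position: [461.3, 404.2, 324.4]
tool_rot: [-0.0, 0.559, 0.829, 0.0]
ft_force: [-0.3, 0.3, 0.1]
gripper_width: 52.7
finger_force: 0.0
```

Emit:
play_rows --series '[{"hand": 0.4,"dp": [0,0,0],"yaw": 0},{"hand": 0.4,"dp": [0,0,0],"yaw": 0},{"hand": 0.4,"dp": [0,0,0],"yaw": 0},{"hand": 0.4,"dp": [0,0,0],"yaw": 0}]'

```text
time: 36.57
position: [463.4, 399.9, 324.7]
tool_rot: [0.0, 0.562, 0.827, -0.0]
ft_force: [-0.2, 0.6, 0.8]
gripper_width: 53.1
finger_force: 0.0
```

```bash
python3 pr.py
```

```text
t 36.6 p [463.4 399.9 324.7] closeaxis 21.6 j6 0.29 w 53.1 F [-0.2  0.6  0.8] ff 0.0
264 [463.5 399.1] 9.0 108.6
```

Emit:
play_rows --series '[{"hand": 0.4,"dp": [0,0,-2],"yaw": 0},{"hand": 0.4,"dp": [0,0,-4],"yaw": 0},{"hand": 0.4,"dp": [0,0,-6],"yaw": 0},{"hand": 0.4,"dp": [0,0,-7.3],"yaw": 0},{"hand": 0.6,"dp": [0,0,-7.9],"yaw": 0},{"hand": 1,"dp": [0,0,-7.9],"yaw": 0},{"hand": 1,"dp": [0,0,-7.9],"yaw": 0},{"hand": 1,"dp": [0,0,-7.9],"yaw": 0},{"hand": 1,"dp": [0,0,-7.9],"yaw": 0},{"hand": 1,"dp": [0,0,-7.9],"yaw": 0},{"hand": 1,"dp": [0,0,-7.9],"yaw": 0},{"hand": 1,"dp": [0,0,-7.9],"yaw": 0},{"hand": 1,"dp": [0,0,-7.9],"yaw": 0}]'

```text
time: 37.7
position: [463.2, 402.0, 247.0]
tool_rot: [0.0, 0.561, 0.828, 0.001]
ft_force: [0.4, -0.6, 6.3]
gripper_width: 17.1
finger_force: 35.0
```

Emit:
play_rows --series '[{"hand": 1,"dp": [0,0,2],"yaw": 0},{"hand": 1,"dp": [0,0,5],"yaw": 0},{"hand": 1,"dp": [0,0,8.5],"yaw": 0},{"hand": 1,"dp": [0.3,-1,11],"yaw": 0},{"hand": 1,"dp": [1.3,-4,11.5],"yaw": -0.05},{"hand": 1,"dp": [2.5,-8,11.5],"yaw": -0.12},{"hand": 1,"dp": [3.7,-11.8,11.5],"yaw": -0.2},{"hand": 1,"dp": [4.9,-15.6,11.5],"yaw": -0.28},{"hand": 1,"dp": [6.1,-19.4,11.5],"yaw": -0.34},{"hand": 1,"dp": [7.3,-23.2,11.5],"yaw": -0.38},{"hand": 1,"dp": [8.5,-27,11.5],"yaw": -0.38},{"hand": 1,"dp": [9.7,-30.8,11.5],"yaw": -0.38},{"hand": 1,"dp": [10.9,-34.6,11.5],"yaw": -0.38},{"hand": 1,"dp": [12.1,-38.4,11.5],"yaw": -0.38},{"hand": 1,"dp": [13.3,-42.2,11.5],"yaw": -0.38},{"hand": 1,"dp": [14.3,-45.5,11.5],"yaw": -0.38},{"hand": 1,"dp": [15,-47.8,11.5],"yaw": -0.38},{"hand": 1,"dp": [15.35,-48.9,11.5],"yaw": -0.38},{"hand": 1,"dp": [15.35,-48.9,11],"yaw": -0.38},{"hand": 1,"dp": [15.35,-48.9,9.5],"yaw": -0.38}]'

```text
time: 39.37
position: [616.9, -87.5, 342.3]
tool_rot: [0.001, 0.708, 0.707, 0.001]
ft_force: [0.6, -0.1, 0.1]
gripper_width: 16.9
finger_force: 35.0
```

Emit:
play_rows --series '[{"hand": 1,"dp": [0,0,-1.5],"yaw": 0},{"hand": 1,"dp": [0,0,-2.5],"yaw": 0},{"hand": 1,"dp": [0,0,-2.5],"yaw": 0},{"hand": 1,"dp": [0,0,-2.5],"yaw": 0},{"hand": 1,"dp": [0,0,-2.5],"yaw": 0}]'

```text
time: 39.78
position: [616.3, -86.6, 316.2]
tool_rot: [0.0, 0.707, 0.707, 0.0]
ft_force: [1.3, 0.5, -0.3]
gripper_width: 17.3
finger_force: 35.0
```

```bash
python3 tip.py 237
```

```text
t 39.8 p [616.3 -86.6 316.2] closeaxis 0.1 j6 -0.18 w 17.3 F [ 1.3  0.5 -0.3] ff 35.0
well [250.  106.5] 18 [574.4   2.3  65. ] [ 0.1 10.7  0. ]
well [252.4 245.1] 766 [573.1 -87.8  65. ] [ 10.  130.6   0. ]
well [318.7 249.8] 125 [616.8 -89.7  65. ] [9.8 7.5 0. ]
```

View pics/tip.png

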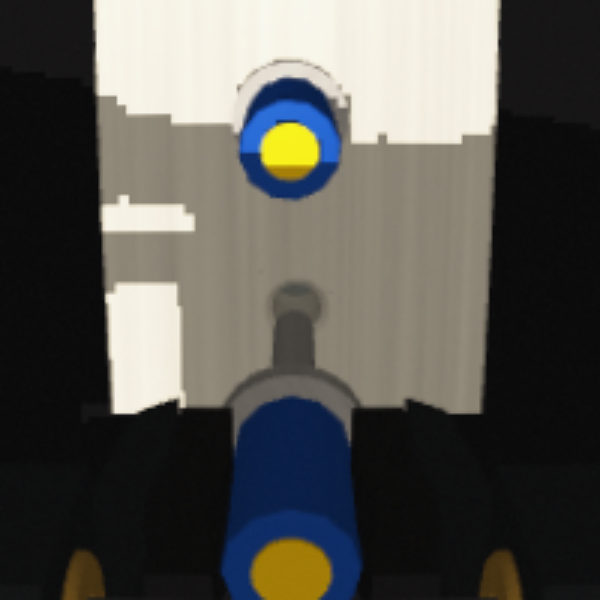

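Emit:
play_rows --series '[{"hand": 1,"dp": [0.02,-0.05,-0.6],"yaw": 0},{"hand": 1,"dp": [0.02,-0.05,-1],"yaw": 0},{"hand": 1,"dp": [0.02,-0.05,-1.3],"yaw": 0},{"hand": 1,"dp": [0.02,-0.05,-1.6],"yaw": 0},{"hand": 1,"dp": [0.02,-0.05,-1.9],"yaw": 0},{"hand": 1,"dp": [0.02,-0.05,-2.2],"yaw": 0},{"hand": 1,"dp": [0.02,-0.05,-2.5],"yaw": 0},{"hand": 1,"dp": [0.02,-0.05,-2.5],"yaw": 0}]'

```text
time: 40.55
position: [616.1, -88.0, 289.7]
tool_rot: [-0.001, 0.707, 0.707, -0.0]
ft_force: [-0.1, -0.0, -0.5]
gripper_width: 16.9
finger_force: 35.0
```

Emit:
play_rows --series '[{"hand": 1,"dp": [0,0,-0.8],"yaw": 0},{"hand": 1,"dp": [0,0,-1.6],"yaw": 0},{"hand": 1,"dp": [0,0,-2.4],"yaw": 0},{"hand": 1,"dp": [0,0,-3.2],"yaw": 0},{"hand": 1,"dp": [0,0,-3.8],"yaw": 0},{"hand": 1,"dp": [0,0,-4.2],"yaw": 0},{"hand": 1,"dp": [0,0,-4.4],"yaw": 0},{"hand": 1,"dp": [0,0,-4.5],"yaw": 0},{"hand": 1,"dp": [0,0,-4.5],"yaw": 0}]'

```text
time: 41.3
position: [616.3, -88.0, 247.0]
tool_rot: [-0.0, 0.707, 0.707, -0.0]
ft_force: [-3.9, 0.2, 8.4]
gripper_width: 17.3
finger_force: 35.0
```

Emit:
play_rows --series '[{"hand": 0.4,"dp": [0,0,0.1],"yaw": 0},{"hand": 0.4,"dp": [0,0,0.1],"yaw": 0},{"hand": 0.4,"dp": [0,0,0.1],"yaw": 0},{"hand": 0.4,"dp": [0,0,0.1],"yaw": 0},{"hand": 0.4,"dp": [0,0,2],"yaw": 0},{"hand": 0.3,"dp": [0,0,5.5],"yaw": 0},{"hand": 0,"dp": [0,0,8],"yaw": 0},{"hand": 0,"dp": [-15.5,-2.6,8],"yaw": 0},{"hand": 0,"dp": [-15.5,-2.6,8],"yaw": 0},{"hand": 0,"dp": [-15.5,-2.6,8],"yaw": 0},{"hand": 0,"dp": [-15.5,-2.6,8],"yaw": 0},{"hand": 0,"dp": [-15.5,-2.6,8],"yaw": 0},{"hand": 0,"dp": [-15.5,-2.6,8],"yaw": 0},{"hand": 0,"dp": [-15.5,-2.6,8],"yaw": 0},{"hand": 0,"dp": [-15.5,-2.6,8],"yaw": 0}]'

```text
time: 42.55
position: [462.7, -114.1, 326.3]
tool_rot: [0.001, 0.707, 0.707, 0.0]
ft_force: [0.3, -0.0, -0.2]
gripper_width: 88.1
finger_force: 0.0
```

```bash
cat > dial.py <<'E'
from h import *
say(); c=cam("wrist"); top(c,"dial"); top(c,"dial_base",med=True)
f=c["frame"].astype(int); red=(f[...,0]>110)&(f[...,1]<70)&(f[...,2]<70); red[330:]=0
n,l,s,ce=cv2.connectedComponentsWithStats(red.astype(np.uint8))
for i in range(1,n):
    if s[i,4]>6:
        rr,qq=np.nonzero(l==i); P=cloud(c,l==i,True); z=np.median(P[:,2]); w=onz(c,np.c_[qq,rr],z,True)[:,:2]
        e,v=np.linalg.eigh(np.cov(w.T)); d=v[:,1]; t=(w-w.mean(0))@d
        print("red",ce[i].round(),s[i,4],"z",z.round(1),w.mean(0).round(1),"dir",np.degrees(np.arctan2(d[1],d[0])).round(1),"ends",(w.mean(0)+d*t.min()).round(1),(w.mean(0)+d*t.max()).round(1))
t=cam("top"); s=cam("side")
top(t,"cover",False,med=True); top(t,"isolator",False)
cv2.imwrite("pics/dial.png",np.vstack([cv2.resize(c["frame"][120:360,200:440],(560,560)),cv2.resize(s["frame"][220:360,220:500],(560,280))])[:590,:,::-1] if 0 else cv2.resize(np.vstack([c["frame"][100:350,200:440],cv2.resize(s["frame"][230:330,300:396],(240,250))])[:,:,::-1],None,fx=1.2,fy=1.2))
E
python3 dial.py
```

```text
t 42.5 p [ 462.7 -114.1  326.3] closeaxis 0.0 j6 -0.29 w 88.1 F [ 0.3 -0.  -0.2] ff 0.0
dial 0.87 [312. 245.  74.  80.] z 88.3 [ 458.7 -113.3] [43.  43.1] 85.8
dial_base 0.76 [313. 228. 146. 146.] z 49.0 [ 459. -113.] [103.1 103.1] 0.7
red [284. 271.] 20 z 53.4 [ 438.5 -140.4] dir 177.5 ends [ 440.6 -140.5] [ 436.2 -140.3]
isolator 0.95 [279. 303.  20.  32.] z 94.8 [464.2  94.8] [15.7 51.4] 65.4
```

View pics/dial.png

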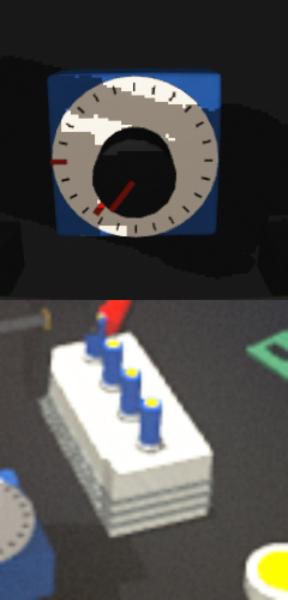

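```bash
sed -i 's/red=.*red\[330/red=(f[...,0]>60)\&(f[...,0]>2*f[...,1])\&(f[...,0]>2*f[...,2]); red[330/' dial.py; python3 dial.py; python3 - <<'E'
from h import *
c=cam("side"); 
for z in (0,): top(c,"cover",False,i=2,med=True); top(c,"mat",False,med=True)
for m in ctrl.masks_of(c,"probe1"): p=cloud(c,m["region"]); print(round(m["confidence"],2),np.median(p,axis=0).round(),np.percentile(p[:,2],97).round(1))
E
```

```text
t 42.9 p [ 461.8 -113.9  325.5] closeaxis 0.0 j6 -0.29 w 88.0 F [0.2 1.2 0.8] ff 0.0
dial 0.77 [313. 244.  71.  83.] z 88.3 [ 458.9 -113.1] [42.8 43. ] 45.3
dial_base 0.79 [315. 230. 144. 146.] z 49.1 [ 458.9 -113.1] [102.9 103.3] 0.7
red [250. 235.] 53 z 50.3 [ 412.8 -114. ] dir 179.0 ends [ 417.3 -114.1] [ 408.4 -113.9]
red [303. 264.] 146 z 87.6 [ 452.4 -122.1] dir 53.7 ends [ 446.5 -130.1] [ 458.2 -114.2]
red [284. 274.] 54 z 53.0 [ 437.  -142.7] dir 55.1 ends [ 434.6 -146.1] [ 439.5 -139.2]
cover 0.56 [544. 299.  21.  46.] z 12.4 [ 488.2 -420.9] [81.2 48.7] 14.4
isolator 0.56 [280. 303.  22.  29.] z 94.5 [464.6  94.6] [15.7 50.5] 65.2
cover 0.64 [336. 405.  84.  79.] z 10.9 [ 472.5 -365.7] [ 86.6 169.4] 17.2
mat 0.91 [334. 410. 116. 102.] z 4.7 [ 469.8 -367.9] [131.6 212.8] 17.1
0.55 [616.  27.  83.] 149.7
0.42 [615. -56.  85.] 107.3
```

Emit:
play_rows --series '[{"hand": 0,"dp": [-0.15,0.03,-3],"yaw": 0},{"hand": 0.1,"dp": [-0.15,0.03,-6],"yaw": 0},{"hand": 0.1,"dp": [-0.15,0.03,-8],"yaw": 0},{"hand": 0.1,"dp": [-0.15,0.03,-9.2],"yaw": 0},{"hand": 0.1,"dp": [-0.15,0.03,-9.8],"yaw": 0},{"hand": 1,"dp": [-0.15,0.03,-9.8],"yaw": 0},{"hand": 1,"dp": [-0.15,0.03,-9.8],"yaw": 0},{"hand": 1,"dp": [-0.15,0.03,-9.8],"yaw": 0},{"hand": 1,"dp": [-0.15,0.03,-9.8],"yaw": 0},{"hand": 1,"dp": [-0.15,0.03,-9.8],"yaw": 0},{"hand": 1,"dp": [-0.15,0.03,-9.8],"yaw": 0},{"hand": 1,"dp": [-0.15,0.03,-9.8],"yaw": 0},{"hand": 1,"dp": [-0.15,0.03,-9.8],"yaw": 0},{"hand": 1,"dp": [-0.15,0.03,-9.8],"yaw": 0}]' --newtons 25

```text
time: 44.62
position: [459.8, -113.8, 228.6]
tool_rot: [0.0, 0.707, 0.707, -0.0]
ft_force: [-4.7, -0.8, 5.0]
gripper_width: 43.5
finger_force: 25.0
```

Gripped at 43.5 mm. Turn clockwise 0.92.

Emit:
play_rows --series '[{"hand": 1,"dp": [-0.05,0,0],"yaw": -0.06},{"hand": 1,"dp": [-0.05,0,0],"yaw": -0.16},{"hand": 1,"dp": [-0.05,0,0],"yaw": -0.26},{"hand": 1,"dp": [-0.05,0,0],"yaw": -0.36},{"hand": 1,"dp": [-0.05,0,0],"yaw": -0.46},{"hand": 1,"dp": [-0.05,0,0],"yaw": -0.56},{"hand": 1,"dp": [-0.05,0,0],"yaw": -0.66},{"hand": 1,"dp": [-0.05,0,0],"yaw": -0.76},{"hand": 1,"dp": [-0.05,0,0],"yaw": -0.84},{"hand": 1,"dp": [-0.05,0,0],"yaw": -0.9},{"hand": 1,"dp": [-0.05,0,0],"yaw": -0.92},{"hand": 1,"dp": [-0.05,0,0],"yaw": -0.92},{"hand": 1,"dp": [-0.05,0,0],"yaw": -0.92}]'

```text
time: 45.7
position: [458.7, -113.4, 228.6]
tool_rot: [-0.001, 0.948, 0.32, -0.001]
ft_force: [-5.5, 2.5, 7.6]
gripper_width: 43.7
finger_force: 25.0
```

Emit:
play_rows --series '[{"hand": 0,"dp": [0,0,0],"yaw": 0},{"hand": 0,"dp": [0,0,0],"yaw": 0},{"hand": 0,"dp": [0,0,0],"yaw": 0},{"hand": 0,"dp": [0,0,0],"yaw": 0},{"hand": 0,"dp": [0,0,0],"yaw": 0},{"hand": 0,"dp": [0,0,3],"yaw": 0},{"hand": 0,"dp": [0,0,6],"yaw": 0},{"hand": 0,"dp": [0,0,9.8],"yaw": 0},{"hand": 0,"dp": [0,0,9.8],"yaw": 0},{"hand": 0,"dp": [0,0,9.8],"yaw": 0},{"hand": 0,"dp": [0,0,9.8],"yaw": 0}]'

```text
time: 46.62
position: [459.2, -113.6, 325.4]
tool_rot: [-0.0, 0.948, 0.32, -0.0]
ft_force: [-0.4, -0.1, 0.2]
gripper_width: 88.3
finger_force: 0.0
```

```bash
python3 dial.py
```

```text
t 46.6 p [ 459.2 -113.6  325.4] closeaxis -52.7 j6 0.62 w 88.3 F [-0.4 -0.1  0.2] ff 0.0
dial 0.95 [315. 246.  74.  77.] z 88.3 [ 459.2 -113.1] [42.9 42.7] 82.3
dial_base 0.7 [316. 228. 191. 187.] z 49.1 [ 458.8 -113.2] [103.3 103.2] 0.4
red [88. 71.] 3330 z 80.7 [464.2  84.7] dir 132.2 ends [483.5  63.4] [435.7 116.1]
red [305. 265.] 148 z 87.8 [ 448.1 -113.4] dir -179.0 ends [ 457.7 -113.3] [ 438.2 -113.6]
red [283. 279.] 100 z 52.2 [ 418.2 -113.8] dir 178.1 ends [ 426.3 -114. ] [ 408.4 -113.4]
red [495. 320.] 350 z 10.9 [ 488.  -310.6] dir 100.3 ends [ 492.  -332.9] [ 482.2 -278.7]
cover 0.74 [543. 298.  29.  45.] z 12.5 [ 488.  -419.7] [81.4 52.6] 14.6
isolator 0.61 [279. 304.  23.  30.] z 94.5 [464.2  94.7] [15.6 51.3] 65.2
```

Emit:
play_rows --series '[{"hand": 0,"dp": [0.5,20.7,0],"yaw": 2.07},{"hand": 0,"dp": [0.5,20.7,0],"yaw": 2.07},{"hand": 0,"dp": [0.5,20.7,0],"yaw": 2.07},{"hand": 0,"dp": [0.5,20.7,0],"yaw": 2.07},{"hand": 0,"dp": [0.5,20.7,0],"yaw": 2.07},{"hand": 0,"dp": [0.5,20.7,0],"yaw": 2.07},{"hand": 0,"dp": [0.5,20.7,0],"yaw": 2.07},{"hand": 0,"dp": [0.5,20.7,0],"yaw": 2.07},{"hand": 0,"dp": [0.5,20.7,0],"yaw": 2.07},{"hand": 0,"dp": [0.5,20.7,0],"yaw": 2.07},{"hand": 0,"dp": [0.5,20.7,0],"yaw": 2.07},{"hand": 0,"dp": [0.5,20.7,0],"yaw": 2.07},{"hand": 0,"dp": [0.5,20.7,0],"yaw": 2.07},{"hand": 0,"dp": [0.5,20.7,0],"yaw": 2.07},{"hand": 0,"dp": [0.5,20.7,0],"yaw": 2.07},{"hand": 0,"dp": [0.5,20.7,0],"yaw": 2.07},{"hand": 0,"dp": [0.5,20.7,0],"yaw": 2.07},{"hand": 0,"dp": [0.5,20.7,0],"yaw": 2.07},{"hand": 0,"dp": [0.5,20.7,0],"yaw": 2.07},{"hand": 0,"dp": [0.5,20.7,0],"yaw": 2.07}]'

```text
time: 48.63
position: [464.3, 93.3, 325.5]
tool_rot: [-0.0, 0.21, 0.978, -0.0]
ft_force: [-0.5, 0.7, 1.1]
gripper_width: 88.2
finger_force: 0.0
```

```bash
python3 - <<'E'
from h import *
say(); c=cam("wrist"); top(c,"isolator"); t=cam("top"); top(t,"cover",False,med=True); top(t,"mat",False,med=True)
E
```

```text
t 48.6 p [464.3  93.3 325.5] closeaxis 65.8 j6 -1.0 w 88.2 F [-0.5  0.7  1.1] ff 0.0
isolator 0.89 [319. 246.  58.  93.] z 92.4 [462.3  93.5] [16.3 51.8] 65.4
cover 0.72 [512. 303.  89.  60.] z 12.6 [ 470.3 -365.4] [ 82.  165.7] 17.3
mat 0.84 [513. 308. 116.  90.] z 6.4 [ 470.1 -367.4] [132.4 214.2] 16.8
```

Cover still parked. Descend and grip the handle.

Emit:
play_rows --series '[{"hand": 0,"dp": [-0.05,0,-3],"yaw": 0},{"hand": 0.3,"dp": [-0.05,0,-6],"yaw": 0},{"hand": 0.4,"dp": [-0.05,0,-8],"yaw": 0},{"hand": 0.4,"dp": [-0.05,0,-9.2],"yaw": 0},{"hand": 0.5,"dp": [-0.05,0,-9.8],"yaw": 0},{"hand": 1,"dp": [-0.05,0,-9.8],"yaw": 0},{"hand": 1,"dp": [-0.05,0,-9.8],"yaw": 0},{"hand": 1,"dp": [-0.05,0,-9.8],"yaw": 0},{"hand": 1,"dp": [-0.05,0,-9.8],"yaw": 0},{"hand": 1,"dp": [-0.05,0,-9.8],"yaw": 0},{"hand": 1,"dp": [-0.05,0,-9.8],"yaw": 0},{"hand": 1,"dp": [-0.05,0,-9.8],"yaw": 0},{"hand": 1,"dp": [-0.05,0,-9.8],"yaw": 0},{"hand": 1,"dp": [-0.05,0,-9.8],"yaw": 0}]' --newtons 40

```text
time: 50.05
position: [464.3, 93.8, 228.3]
tool_rot: [0.001, 0.209, 0.978, 0.001]
ft_force: [0.6, 3.8, 1.1]
gripper_width: 15.5
finger_force: 40.0
```

Emit:
play_rows --series '[{"hand": 1,"dp": [0,0,0],"yaw": -0.06},{"hand": 1,"dp": [0,0,0],"yaw": -0.16},{"hand": 1,"dp": [0,0,0],"yaw": -0.27},{"hand": 1,"dp": [0,0,0],"yaw": -0.38},{"hand": 1,"dp": [0,0,0],"yaw": -0.49},{"hand": 1,"dp": [0,0,0],"yaw": -0.6},{"hand": 1,"dp": [0,0,0],"yaw": -0.71},{"hand": 1,"dp": [0,0,0],"yaw": -0.82},{"hand": 1,"dp": [0,0,0],"yaw": -0.93},{"hand": 1,"dp": [0,0,0],"yaw": -1.04},{"hand": 1,"dp": [0,0,0],"yaw": -1.15},{"hand": 1,"dp": [0,0,0],"yaw": -1.26},{"hand": 1,"dp": [0,0,0],"yaw": -1.36},{"hand": 1,"dp": [0,0,0],"yaw": -1.45},{"hand": 1,"dp": [0,0,0],"yaw": -1.52},{"hand": 1,"dp": [0,0,0],"yaw": -1.57},{"hand": 1,"dp": [0,0,0],"yaw": -1.6},{"hand": 1,"dp": [0,0,0],"yaw": -1.6},{"hand": 1,"dp": [0,0,0],"yaw": -1.6},{"hand": 1,"dp": [0,0,0],"yaw": -1.6}]'

```text
time: 51.72
position: [463.1, 93.4, 228.2]
tool_rot: [-0.0, 0.846, 0.532, -0.001]
ft_force: [-5.3, 0.9, 9.1]
gripper_width: 15.9
finger_force: 40.0
```

Emit:
play_rows --series '[{"hand": 0,"dp": [0,0,0],"yaw": 0.02},{"hand": 0,"dp": [0,0,0],"yaw": 0.02},{"hand": 0,"dp": [0,0,0],"yaw": 0.02},{"hand": 0,"dp": [0,0,0],"yaw": 0.02},{"hand": 0,"dp": [0,0,0],"yaw": 0.02},{"hand": 0,"dp": [0,0,3],"yaw": 0.02},{"hand": 0,"dp": [0,0,6],"yaw": 0.02},{"hand": 0,"dp": [0,0,9.8],"yaw": 0.02},{"hand": 0,"dp": [0,0,9.8],"yaw": 0.02},{"hand": 0,"dp": [0,0,9.8],"yaw": 0.02},{"hand": 0,"dp": [0,0,9.8],"yaw": 0.02},{"hand": 0,"dp": [0,0,9.8],"yaw": 0.02}]'

```text
time: 52.72
position: [463.0, 93.1, 324.0]
tool_rot: [-0.001, 0.842, 0.54, -0.001]
ft_force: [-0.7, -0.8, -0.6]
gripper_width: 87.8
finger_force: 0.0
```

```bash
python3 - <<'E'
from h import *
say(); c=cam("wrist"); top(c,"isolator"); top(c,"isolator_base",med=True); t=cam("top"); s=cam("side"); top(t,"cover",False,med=True); top(t,"isolator",False); top(s,"isolator",False); top(t,"tin",False); top(t,"driver",False); top(s,"mug",False)
for x in (t,s):
  for m in ctrl.masks_of(x,"probe1"): p=cloud(x,m["region"]); print(round(m["confidence"],2),np.median(p,axis=0).round(),np.percentile(p[:,2],97).round(1))
E
```

```text
t 52.7 p [463.   93.1 324. ] closeaxis -24.6 j6 0.58 w 87.8 F [-0.7 -0.8 -0.6] ff 0.0
isolator 0.55 [318. 246.  57.  91.] z 92.3 [462.4  93.7] [51.6 15.9] 66.1
isolator_base 0.64 [319. 234. 113. 123.] z 49.4 [462.6  94.1] [79.5 79.9] 65.6
cover 0.95 [512. 306.  90.  60.] z 12.6 [ 471.5 -364.7] [ 82.2 165.5] 17.6
isolator 0.36 [356. 222.  13.  17.] z 110.7 [616.9 -47.7] [15.7 15.3] 63.7
isolator 0.71 [272. 246.  14.  27.] z 91.8 [464.6  90.9] [53.7 16.2] 66.2
tin 0.87 [435. 203.  24.  29.] z 24.2 [ 680.2 -212.8] [56.2 55.7] 89.9
driver 0.83 [230. 183.  60.  44.] z 28.1 [699.7 189.7] [97.8 19.3] 54.3
mug 0.75 [294. 197.  35.  27.] z 81.1 [662.7 372.2] [57.7 15.7] 61.2
0.67 [614. -47. 104.] 110.7
0.47 [614. -87. 103.] 110.6
0.24 [480. 357.  65.] 68.2
0.71 [ 678. -225.   18.] 21.4
0.65 [615. -14.  87.] 106.4
0.63 [615. -98.  87.] 106.6
0.61 [614. -57.  85.] 106.5
```

```bash
python3 -c "
from cell import ctrl
print(ctrl.sign_off())"
```

```text
the job is handed in; nothing more can be done
None
```

I've handed the job in; no verdict came back. By the last checks the isolator went off first, the cover lies on the mat, all four probes are down in the block, the dial then went to zero, the isolator is back on, and the tin and screwdriver are where they were (the mug was only partly visible in the last picture). My first grasp lifted the cover by its plate edges, so I set it back on the block and gripped it again.

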